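Load the filter cassette at the laser table

TASK

Clear the lens boxes out of the base plate's pocket and lay them flat, side by side, in the white tray; then seat the slide cassette flat and square in the pocket with its open front towards the robot. Then slide every filter slide that is on the table, blade first, fully home into the cassette bay marked with its handle's colour, and let go of everything. Leave the mirror mount and the iris post standing where they are.

Things in the scene. Friction and masses are not known exactly. Their poses are not given: they have to be found in the camera images.
- pocket (a point): Centre of the pocket floor (6 mm above the table) of a dark steel base plate fixed to the table, 116 x 186 x 6 mm. The pocket is inside its bright rim: 94 (x) by 164 mm (y); rim 11 mm wide, 4 mm above the floor. x points away from the robot (within about 9 degrees), y to the left.
- cassette_base (a point): Centre of the underside of the loose slide cassette (black floor, grey cover, 0.35 kg), 90 (x) x 160 (y) mm, so 2 mm play all round in the pocket. x points from its open front to its closed back, z up. Floor 8 mm thick; cover (top at 24 mm) over the back 60 mm; the front 30 mm (x -45 to -15) is an open sill level with the bay floors.
- cassette_rib (a point): Centre of the cassette's carrying rib: 12 mm thick (x), 80 mm long (y), 26 mm high (24 to 50 mm above the underside). At x = 8 mm from cassette_base. Lift the cassette by it.
- lens_box_a_mid (a point): Centre of a flat white lens box, 47 x 45 x 19 mm, 60 g; at the start it lies in the pocket.
- lens_box_b_mid (a point): Centre of a second, like lens box, also in the pocket at the start.
- tray: Low white open tray fixed to the table at the left, 150 (x) x 82 (y) x 15 mm outside, walls and floor 4 mm thick. Origin at the centre of its underside.
- power_supply: Beige bench supply fixed between the base plate (to its left) and the filter slides (to its right), 318 (x) x 211 (y) x 88 mm high; origin at the centre of its underside. Carry things over it.
- mirror_mount: Mirror on a post with a foot, 52 x 58 x 108 mm, standing loose behind the base plate; origin at the centre of its underside. Bystander.
- iris_post: Black iris disc on a post with a foot, 26 x 58 x 116 mm, standing loose behind the base plate; origin at the centre of its underside. Bystander.
- red_bay (a point): Centre of the mouth of the cassette's red bay (a red mark lies on the cover above it, left-most seen from the front). Axes as cassette_base: x into the bay. The bay is 34 mm wide, 10 mm high (this point is 13 mm above the cassette's underside, half-way up), 52 mm deep to its closed back.
- red_handle (a point): Centre of the upright red handle of the red filter slide (75 g; may be absent): 12 (x) x 24 (y) x 44 mm high, on an aluminium blade 104 x 30 x 6 mm. Point is 28 mm above the blade's underside; x along the blade to its tip, z up. Tip 90 mm ahead, rear end 14 mm behind. Fully home, the handle's centre is 38 mm in front of the bay's mouth centre and 23 mm above it.
- yellow_bay (a point): Centre of the mouth of the cassette's yellow bay (a yellow mark lies on the cover above it, second from left seen from the front). Axes as cassette_base: x into the bay. The bay is 34 mm wide, 10 mm high (this point is 13 mm above the cassette's underside, half-way up), 52 mm deep to its closed back.
- yellow_handle (a point): Centre of the upright yellow handle of the yellow filter slide (75 g; may be absent): 12 (x) x 24 (y) x 44 mm high, on an aluminium blade 104 x 30 x 6 mm. Point is 28 mm above the blade's underside; x along the blade to its tip, z up. Tip 90 mm ahead, rear end 14 mm behind. Fully home, the handle's centre is 38 mm in front of the bay's mouth centre and 23 mm above it.
- green_bay (a point): Centre of the mouth of the cassette's green bay (a green mark lies on the cover above it, third from left seen from the front). Axes as cassette_base: x into the bay. The bay is 34 mm wide, 10 mm high (this point is 13 mm above the cassette's underside, half-way up), 52 mm deep to its closed back.
- green_handle (a point): Centre of the upright green handle of the green filter slide (75 g; may be absent): 12 (x) x 24 (y) x 44 mm high, on an aluminium blade 104 x 30 x 6 mm. Point is 28 mm above the blade's underside; x along the blade to its tip, z up. Tip 90 mm ahead, rear end 14 mm behind. Fully home, the handle's centre is 38 mm in front of the bay's mouth centre and 23 mm above it.
- blue_bay (a point): Centre of the mouth of the cassette's blue bay (a blue mark lies on the cover above it, right-most seen from the front). Axes as cassette_base: x into the bay. The bay is 34 mm wide, 10 mm high (this point is 13 mm above the cassette's underside, half-way up), 52 mm deep to its closed back.
- blue_handle (a point): Centre of the upright blue handle of the blue filter slide (75 g; may be absent): 12 (x) x 24 (y) x 44 mm high, on an aluminium blade 104 x 30 x 6 mm. Point is 28 mm above the blade's underside; x along the blade to its tip, z up. Tip 90 mm ahead, rear end 14 mm behind. Fully home, the handle's centre is 38 mm in front of the bay's mouth centre and 23 mm above it.

How it is judged:
By the outcome, as a careful person would: the job done as asked, in the order asked, and still so for the second after the job is handed in, with the robot touching nothing.
Of red_slide, yellow_slide, green_slide, blue_slide only 3 to 4 are there at a start; the rules pass over those that are not, and their reading is None.
At some moment in a run one of red_slide, yellow_slide, green_slide, blue_slide, lens_box_a, lens_box_b may be knocked a few centimetres aside while the robot is not near it.
Once in a run the grip may slacken for a moment while it holds something.
It also fails if it takes over 210 s, if anything falls off the work surface, if the arm or the gripper's body presses on something with over 40 N, if the wrist force passes 120 N, or if a joint passes its speed limit or range.

ROBOT

A 6-joint arm with a two-finger parallel gripper is mounted at the origin on a cart in front of the work surface, level with it; the furniture and walls round the work are solid. World frame = base frame: x ahead of the robot, y to its left, z up, the work surface at z = 0. Lengths are in m, angles in rad, forces in N, time in s.
With the tool pointing down it reaches from about 0.375 to 0.9 m from the base axis. Payload 3.1 kg.
Tool frame: the origin (TCP) lies at the very end of the fingers, on their centre line; the grasp point (between the pads) lies 19 mm behind it (manip.tcp_to_grasp is the distance from the TCP to the grasp point, in m); z points along the fingers, y is the line along which they close (so a half turn about z gives the same grasp; the last joint's range is limited). The gripper opens to 85 mm and grips with 20 to 120 N. Pads are 22 mm wide; open, the fingers measure 114 mm over their backs; the gripper's body (76 mm by 85 mm) begins 54 mm behind the grasp point. The pads swing forward as they close: fully open they stand 13 mm farther back than shut.
Start: joints at [-1.462, 0.527, 1.433, -0, 1.181, -0.178], TCP at [0.177, -0.599, 0.231] pointing down, gripper open.
Joint ranges: [-3.08, 3.08], [-0.75, 2.2], [0.22, 2.44], [-1.43, 4.57], [0, 2.65], [-2.85, 2.85]. Speed limits (rad/s): [2.79, 2.79, 3.14, 3.14, 3.14, 3.14].

INTERFACE

Orientations are given as a unit quaternion [x, y, z, w].
In Python, from station import manip gives the robot as it stands. The module is installed in compiled form; this text tells all that it offers.
- The arm moves only by the tool step_arm, never from a script. Its argument "commands" is one flat list of numbers, 6 for each row, row after row: the shift along the tool's x, y, z in m, then the turn, a rotation vector about the tool's x, y, z in degrees. A call has exactly 10 rows; each row is the pose to reach, as a shift and turn from the pose commanded when the call began, along the tool's axes at that moment; what a row does not reach only later rows make up. A row lasts 1/10 s, in which the tool goes at most 50 mm and 8.59 degrees, less where a joint would pass 70% of its speed; a pose out of reach is approached as far as the arm can. A call with a gripper value outside its range is refused whole. "jaw" is the opening in per cent of the stroke, from 0 (shut) to 100 (fully open), set as the call begins (left out, the last holds). The fingers move at their own pace and stop on an object; "grip_force" is the grip in N (left out, the last holds). Time passes only in rows, so rows that repeat a pose let the fingers close, or fill a call up. It gives the time, the measured TCP pose, the force, the opening and the grip force at its end, in the units of the state.
- manip.sense(): the state, without advancing time (a new reading comes with each control period).
- manip.snapshot(name): name is "scene" or "top" or "wrist"; returns a dict with "pixels" (420x560x3 uint8, blue, green, red), "fx", "fy", "cx", "cy" (pixels), "R" (3x3) and "t" (3): a world point X has camera coordinates R X + t; the wrist camera has in their place "mount" (4x4, takes a point from camera to tool coordinates, whose origin is the TCP and whose axes are the flange's). Camera axes: x right, y down, z forward; pixel columns grow to the right and rows downward; lengths in m; the calibration is good to about 2 mm. A picture is of the moment at which its call begins: read the wrist's pose just before it. There is no depth.
- manip.sign_off(): hands the job in; it is judged then, once.
The state is a dict: "t": time; "q": joint angles; "qd": joint speeds; "tau": joint torques, N m; "tcp_pos": TCP position; "tool_rot": TCP orientation; "force": force on the tool from outside, world axes, zero at the start; "ft_torque": the same for the moment, N m; "finger_gap": opening from 0.0 (shut) to 1.0 (fully open); "gripper_force": force on a finger pad.
Only numpy, scipy, OpenCV 4.12 (cv2) and the standard library are available. Lean on these libraries where they do the work, as an engineer would, in place of code of your own. Each camera call takes 0.05 s, during which the arm holds its last target. There are 200 camera calls.

## Working session

There is one attempt and no reset: what is moved stays moved. The work goes in short steps, Python scripts to look and compute and a tool call to move; the robot and the scene stay as the last step left them, time stands still between calls to the robot, and variables do not carry over. Pictures are saved under pics/ and viewed, at most 14 in all, crops included, and the job is handed in when it is done.

Besides the shell and the picture viewer there is one more tool, called as name(argument=value, ...) on one line, values as JSON. step_arm: Moves the arm, as the interface text tells. Its arguments: {"type":"object","properties":{"commands":{"type":"array","items":{"type":"number"}},"jaw":{"type":"number"},"grip_force":{"type":"number"}},"required":["commands"]}

```bash
mkdir -p pics; python3 - <<'E'
from station import manip
import cv2,numpy as np
s=manip.sense();print({k:np.round(v,3).tolist() for k,v in s.items()}, manip.tcp_to_grasp)
for n in("scene","top","wrist"):
    p=manip.snapshot(n);cv2.imwrite(f"pics/{n}0.png",p["pixels"]);print(n,{k:np.round(v,4).tolist() for k,v in p.items() if k!="pixels"})
E
```

```text
{'t': 0.0, 'q': [-1.462, 0.528, 1.434, 0.0, 1.181, -0.179], 'qd': [-0.001, -0.0, 0.0, 0.001, -0.001, -0.0], 'tau': [0.0, -44.236, -17.802, -0.0, 0.008, 0.0], 'tcp_pos': [0.177, -0.599, 0.23], 'tool_rot': [0.99, 0.143, 0.0, -0.001], 'force': [-0.292, 0.3, -0.724], 'ft_torque': [-0.017, -0.028, -0.008], 'gripper_force': 0.0, 'finger_gap': 1.001} 0.0187
scene {'fx': 521.54, 'fy': 521.54, 'cx': 281.2817, 'cy': 207.5426, 'R': [[-0.8522, -0.5232, 0.0073], [-0.3435, 0.5489, -0.762], [0.3947, -0.6519, -0.6475]], 't': [0.4878, 0.2661, 1.17]}
top {'fx': 396.2314, 'fy': 396.2314, 'cx': 278.2336, 'cy': 210.9136, 'R': [[0.0212, -0.9998, 0.0038], [-0.9938, -0.0215, -0.1095], [0.1095, -0.0015, -0.994]], 't': [-0.0401, 0.6157, 1.0347]}
wrist {'fx': 302.0514, 'fy': 302.0514, 'cx': 280.1457, 'cy': 209.8515, 'mount': [[-0.0008, -0.9476, -0.3195, 0.0815], [1.0, -0.001, 0.0003, -0.0006], [-0.0006, -0.3195, 0.9476, -0.1431], [0.0, 0.0, 0.0, 1.0]]}
```

View pics/top0.png

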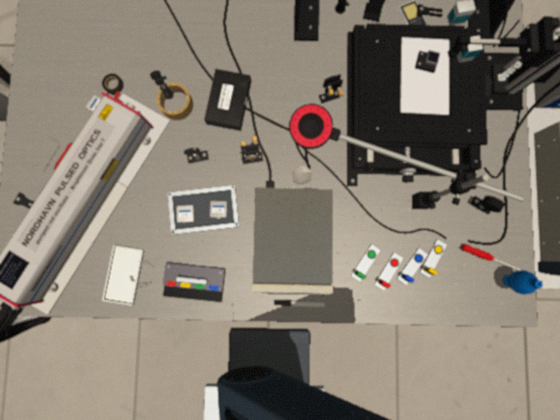

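View pics/scene0.png

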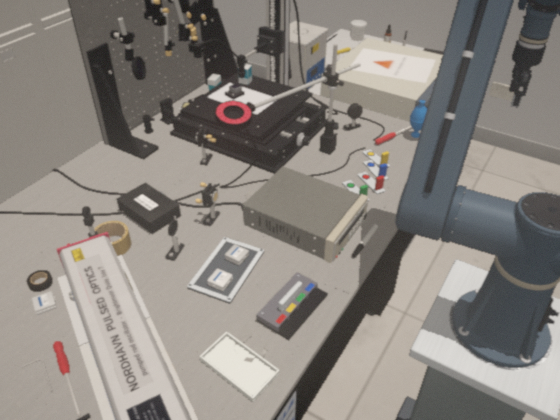

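Top (560×420): tray is at (124,275), cassette at (195,281) with its front marks towards the robot, and the base plate with two lens boxes at (203,208). The supply is at (293,240). All four slides are there: green (367,262), red (389,270), blue (412,265), yellow (434,258). The mirror mount and iris are at (197,155) and (250,150). The scene view agrees.

```bash
cat > h.py <<'E'
from station import manip
import cv2,numpy as np
from scipy.spatial.transform import Rotation as Ro
def snap(n):
    s=manip.sense();p=manip.snapshot(n);im=p["pixels"]
    if n=="wrist":
        M=np.array(p["mount"]);Rt=Ro.from_quat(s["tool_rot"]).as_matrix()
        C=Rt@M[:3,3]+np.array(s["tcp_pos"]);Rc=Rt@M[:3,:3]
    else:
        R=np.array(p["R"]);C=-R.T@np.array(p["t"]);Rc=R.T
    K=(p["fx"],p["fy"],p["cx"],p["cy"])
    return im,(C,Rc,K),s
def ray(cam,uv):
    C,Rc,(fx,fy,cx,cy)=cam;uv=np.atleast_2d(uv).astype(float)
    d=np.c_[(uv[:,0]-cx)/fx,(uv[:,1]-cy)/fy,np.ones(len(uv))]@Rc.T
    return C,d
def onz(cam,uv,z):
    C,d=ray(cam,uv);return C+d*((z-C[2])/d[:,2])[:,None]
def proj(cam,X):
    C,Rc,(fx,fy,cx,cy)=cam;c=(np.atleast_2d(X)-C)@Rc
    return np.c_[c[:,0]/c[:,2]*fx+cx,c[:,1]/c[:,2]*fy+cy]
HS={"red":[(0,8),(172,180)],"yellow":[(20,34)],"green":[(45,85)],"blue":[(100,125)]}
def cmask(im,c,smin=110,vmin=60):
    h=cv2.cvtColor(im,cv2.COLOR_BGR2HSV);m=0
    for a,b in HS[c]: m=m|cv2.inRange(h,(a,smin,vmin),(b,255,255))
    return m
def blobs(m,amin=8):
    n,l,st,ce=cv2.connectedComponentsWithStats(m)
    return [(int(st[i,4]),ce[i],l==i) for i in range(1,n) if st[i,4]>=amin]
def rect(m):
    c=max(cv2.findContours(m.astype(np.uint8),cv2.RETR_EXTERNAL,cv2.CHAIN_APPROX_NONE)[0],key=cv2.contourArea)
    return cv2.minAreaRect(c)
E
python3 - <<'E'
from h import *
im,cam,s=snap("top")
print(cam[0])
for c in HS:
    for a,ce,m in blobs(cmask(im,c)):
        print(c,a,np.round(ce,1),"z0",onz(cam,ce,0)[0].round(3),"z.05",onz(cam,ce,.05)[0].round(3))
for n,uv,z in[("tray",(124,275),.01),("cas",(195,281),.024),("plate",(203,208),.01),("psu",(293,240),.088),("g",(366,263),.006)]: print(n,onz(cam,uv,z)[0].round(3))
a=cv2.resize(im[225:295,345:455],None,fx=5,fy=5,interpolation=2);b=cv2.resize(im[180:310,100:245],None,fx=4.6,fy=4.6,interpolation=2)
cv2.imwrite("pics/c1.png",a);cv2.imwrite("pics/c2.png",b[:598,:])
E
```

```text
[ 0.49939005 -0.02532154  1.09606051]
red 150 [119.8 101. ] z0 [0.927 0.434 0.   ] z.05 [0.908 0.413 0.05 ]
red 1046 [310.6 125.8] z0 [ 0.866 -0.114  0.   ] z.05 [ 0.849 -0.11   0.05 ]
red 87 [ 62.3 155.2] z0 [0.765 0.585 0.   ] z.05 [0.753 0.558 0.05 ]
red 238 [477.1 252.1] z0 [ 0.518 -0.578  0.   ] z.05 [ 0.517 -0.552  0.05 ]
red 42 [394.  262.3] z0 [ 0.485 -0.348  0.   ] z.05 [ 0.486 -0.333  0.05 ]
red 61 [170.7 283.3] z0 [0.415 0.262 0.   ] z.05 [0.419 0.249 0.05 ]
red 44 [384.8 283.8] z0 [ 0.426 -0.322  0.   ] z.05 [ 0.43  -0.309  0.05 ]
red 98 [ 16.2 302. ] z0 [0.357 0.677 0.   ] z.05 [0.363 0.645 0.05 ]
yellow 159 [410.8  10.8] z0 [ 1.222 -0.406  0.   ] z.05 [ 1.19  -0.388  0.05 ]
yellow 122 [105.4 111.9] z0 [0.894 0.473 0.   ] z.05 [0.876 0.45  0.05 ]
yellow 126 [109.9 169.9] z0 [0.726 0.449 0.   ] z.05 [0.716 0.427 0.05 ]
yellow 45 [438. 249.] z0 [ 0.524 -0.47   0.   ] z.05 [ 0.523 -0.449  0.05 ]
yellow 61 [431.2 270.6] z0 [ 0.465 -0.45   0.   ] z.05 [ 0.466 -0.43   0.05 ]
yellow 59 [184.8 285. ] z0 [0.412 0.223 0.   ] z.05 [0.416 0.212 0.05 ]
green 34 [371.2 253.9] z0 [ 0.507 -0.285  0.   ] z.05 [ 0.506 -0.273  0.05 ]
green 27 [360.1 274.6] z0 [ 0.45  -0.255  0.   ] z.05 [ 0.452 -0.244  0.05 ]
green 35 [199.1 286.5] z0 [0.409 0.184 0.   ] z.05 [0.413 0.175 0.05 ]
blue 42 [418.2 257.9] z0 [ 0.498 -0.415  0.   ] z.05 [ 0.498 -0.397  0.05 ]
blue 603 [522.  281.9] z0 [ 0.439 -0.698 -0.   ] z.05 [ 0.442 -0.667  0.05 ]
blue 34 [408.5 278.4] z0 [ 0.442 -0.387  0.   ] z.05 [ 0.445 -0.371  0.05 ]
blue 49 [213.3 287.7] z0 [0.406 0.145 0.   ] z.05 [0.41  0.137 0.05 ]
tray [0.436 0.386 0.01 ]
cas [0.425 0.191 0.024]
plate [0.623 0.181 0.01 ]
psu [ 0.537 -0.066  0.088]
g [ 0.482 -0.27   0.006]
```

View pics/c1.png

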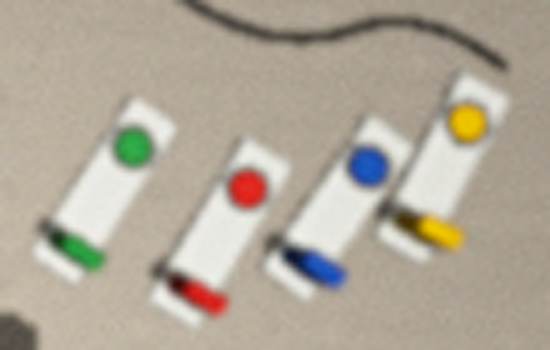

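View pics/c2.png

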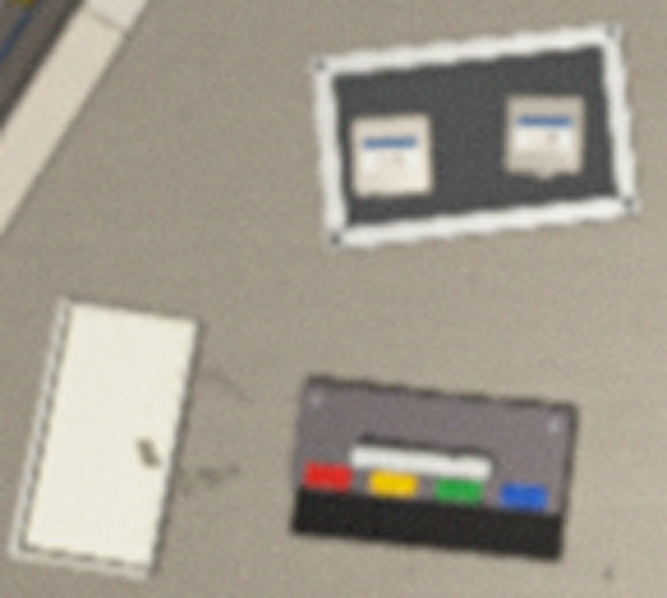

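Crops: the slides point tip-away from the robot, leaning to the right, with each handle at the near end and a dot on the blade near the tip. The cassette front faces the robot. The lens boxes are well apart in the pocket. Next I go above the pocket for a close look.

```bash
cat >> h.py <<'E'
def plan(*pts):
    s=manip.sense();p0=np.array(s["tcp_pos"]);R0=Ro.from_quat(s["tool_rot"])
    for x,y,z,yaw in pts:
        a=np.radians(yaw);R=Ro.from_matrix(np.array([[np.cos(a),np.sin(a),0],[np.sin(a),-np.cos(a),0],[0,0,-1]]))
        d=R0.inv().apply(np.array([x,y,z])-p0);rv=(R0.inv()*R).as_rotvec(degrees=True)
        print("move",np.round(d,4).tolist(),np.round(rv,1).tolist())
def show(s): print("t",round(float(s["t"]),1),"tcp",np.round(s["tcp_pos"],4),"yaw",yaw(s),"gap",round(float(s["finger_gap"]),3))
def yaw(s):
    v=Ro.from_quat(s["tool_rot"]).apply([1,0,0]);return round(float(np.degrees(np.arctan2(v[1],v[0]))),2)
E
python3 -c "
from h import *
plan((.56,.22,.30,95),(.40,-.30,.30,40))"
```

```text
move [0.5993, -0.6773, -0.0683] [-0.1, -0.1, -78.6]
move [0.2987, -0.2238, -0.0689] [-0.1, -0.0, -23.6]
```

step_arm(commands=[0.03,-0.034,-0.01,0,0,-5,0.06,-0.068,-0.02,0,0,-10,0.09,-0.102,-0.03,0,0,-15,0.12,-0.136,-0.04,0,0,-20,0.15,-0.17,-0.05,0,0,-25,0.18,-0.204,-0.06,0,0,-30,0.21,-0.238,-0.068,0,0,-35,0.24,-0.272,-0.068,0,0,-40,0.27,-0.306,-0.068,0,0,-45,0.3,-0.34,-0.068,0,0,-50], jaw=82, grip_force=60)

```text
t: 1.2
tcp_pos: [0.3688, -0.1867, 0.2996]
tool_rot: [0.836, 0.549, 0.0, 0.0]
force: [0.5, -0.1, -0.5]
finger_gap: 0.821
gripper_force: 0.0
```

```bash
python3 -c "
from h import *
show(manip.sense());plan((.56,.22,.30,95))"
```

```text
t 1.2 tcp [ 0.3688 -0.1867  0.2996] yaw 66.61 gap 0.821
move [0.4492, 0.014, -0.0005] [0.0, 0.0, -28.4]
```

step_arm(commands=[0.05,0.002,0,0,0,-5,0.1,0.004,0,0,0,-10,0.15,0.006,0,0,0,-15,0.2,0.008,0,0,0,-20,0.25,0.01,0,0,0,-25,0.3,0.012,0,0,0,-28,0.35,0.013,0,0,0,-28.4,0.4,0.014,0,0,0,-28.4,0.449,0.014,0,0,0,-28.4,0.449,0.014,0,0,0,-28.4])

```text
t: 2.2
tcp_pos: [0.5624, 0.2228, 0.2987]
tool_rot: [0.675, 0.738, 0.002, -0.0]
force: [-0.2, -0.4, -0.9]
finger_gap: 0.819
gripper_force: 0.0
```

```bash
python3 -c "
from h import *
im,cam,s=snap('wrist');show(s);cv2.imwrite('pics/w1.png',im)
np.savez('w1.npz',im=im,C=cam[0],R=cam[1],K=cam[2])"
```

```text
t 2.2 tcp [0.5624 0.2228 0.2987] yaw 95.16 gap 0.819
```

View pics/w1.png

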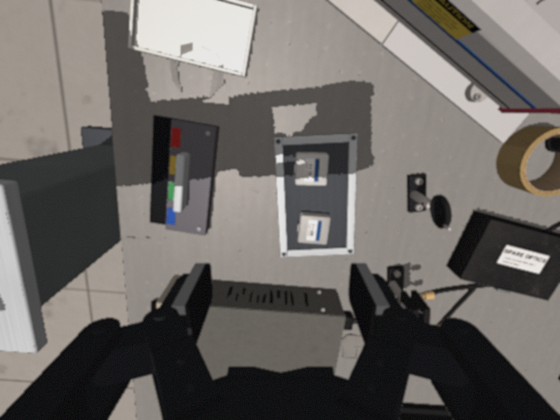

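Wrist (560×420): right is +x, up is +y. Plate corners are near (275,137), (356,134), (354,252), (281,257). Box tops are at (311,169) and (313,228). Cassette corners are near (154,115), (218,127), (208,235), (151,223). The tray is partly in view at the top, (131,45) to (247,76).

```bash
python3 - <<'E'
from h import *
d=np.load('w1.npz');im=d['im'];cam=(d['C'],d['R'],tuple(d['K']))
g=cv2.cvtColor(im,cv2.COLOR_BGR2GRAY)
def quad(uv,z,n):
    p=onz(cam,uv,z);e=np.linalg.norm(np.roll(p,-1,0)-p,axis=1)
    print(n,p[:,:2].round(3).tolist(),"sides",e.round(3),"c",p.mean(0).round(4))
    return p
# inner dark pocket: threshold inside
roi=np.zeros_like(g);roi[140:252,280:352]=1
hsv=cv2.cvtColor(im,cv2.COLOR_BGR2HSV)
# rim corner bolts (dark spots)
quad([(275,137),(356,134),(354,252),(281,257)],.010,"plate")
quad([(154,115),(218,127),(208,235),(151,223)],.024,"cassette")
for (u0,v0,u1,v1) in [(285,142,345,196),(285,202,345,250)]:
    sub=g[v0:v1,u0:u1];sb=cv2.GaussianBlur(sub,(3,3),0)
    t,_=cv2.threshold(sb,0,255,cv2.THRESH_OTSU)
    m=(sb>t).astype(np.uint8);m=cv2.morphologyEx(m,cv2.MORPH_CLOSE,np.ones((9,9)));m=cv2.morphologyEx(m,cv2.MORPH_OPEN,np.ones((9,9)))
    r=rect(m);b=cv2.boxPoints(r)+[u0,v0];print(t,np.round(b,1).tolist());quad(b,.025,"box")
a=cv2.resize(im[95:265,265:365],None,fx=5.0,fy=3.5,interpolation=2) if 0 else cv2.resize(im[125:265,145:365],None,fx=3.6,fy=3.6,interpolation=2)
cv2.imwrite('pics/w1c.png',a)
E
```

```text
plate [[0.551, 0.267], [0.663, 0.281], [0.691, 0.101], [0.576, 0.082]] sides [0.113 0.182 0.116 0.187] c [0.6203 0.1824 0.01  ]
cassette [[0.39, 0.282], [0.474, 0.274], [0.463, 0.116], [0.379, 0.128]] sides [0.085 0.159 0.085 0.154] c [0.4266 0.2    0.024 ]
100.0 [[296.0, 154.0], [326.0, 154.0], [326.0, 186.0], [296.0, 186.0]]
box [[0.582, 0.248], [0.623, 0.252], [0.629, 0.207], [0.587, 0.203]] sides [0.041 0.045 0.043 0.045] c [0.6051 0.2273 0.025 ]
132.0 [[298.0, 216.0], [328.0, 216.0], [328.0, 249.0], [298.0, 249.0]]
box [[0.594, 0.158], [0.638, 0.162], [0.646, 0.109], [0.6, 0.105]] sides [0.044 0.053 0.046 0.053] c [0.6196 0.1337 0.025 ]
```

View pics/w1c.png

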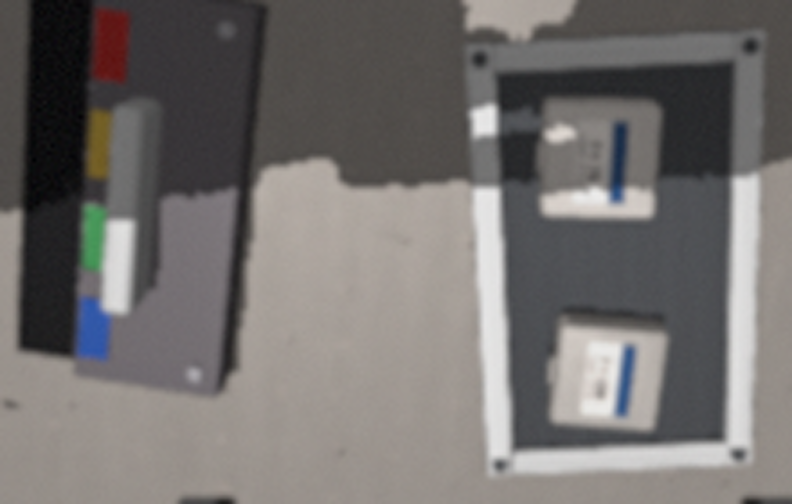

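The crop shows the pocket's inner edge, the rim bolts and the box tops clearly. In crop pixels, box A is (541,97)-(660,97)-(655,218)-(541,218) and box B is (562,318)-(667,322)-(655,430)-(553,424).

```bash
python3 - <<'E'
from h import *
d=np.load('w1.npz');cam=(d['C'],d['R'],tuple(d['K']))
def quad(c,z,n):
    uv=np.array(c,float)/3.6+[145,125]
    p=onz(cam,uv,z);e=np.linalg.norm(np.roll(p,-1,0)-p,axis=1)
    l=(p[0]+p[1]-p[2]-p[3])[:2];yw=np.degrees(np.arctan2(l[1],l[0]))-90
    w=(p[1]+p[2]-p[0]-p[3])[:2];y2=np.degrees(np.arctan2(w[1],w[0]))
    print(n,"sides",e.round(3),"c",p.mean(0).round(4),"yaw",round(yw,1),round(y2,1))
quad([(468,45),(765,32),(752,462),(490,475)],.010,"plate outer")
quad([(496,72),(735,62),(725,442),(512,450)],.010,"pocket")
quad([(480,60),(750,46),(738,454),(500,465)],.010,"bolts")
quad([(541,97),(660,97),(655,218),(541,218)],.025,"A")
quad([(562,318),(667,322),(655,430),(553,424)],.025,"B")
quad([(32,-25),(265,8),(222,392),(20,350)],.024,"cas~")
quad([(108,100),(135,100),(128,313),(102,310)],.050,"rib top")
im,cam,s=snap("top")
g=cv2.cvtColor(im,cv2.COLOR_BGR2GRAY)
m=(g>165).astype(np.uint8);m[:235]=0;m[:,:95]=0;m[:,155:]=0;m[312:]=0
r=rect(m);b=cv2.boxPoints(r);p=onz(cam,b,.015);print("tray",b.round(1).tolist(),p[:,:2].round(3).tolist(),np.linalg.norm(np.roll(p,-1,0)-p,axis=1).round(3),p.mean(0))
E
```

```text
plate outer sides [0.115 0.185 0.116 0.186] c [0.621  0.1818 0.01  ] yaw 7.9 7.9
pocket sides [0.093 0.163 0.093 0.163] c [0.6203 0.1818 0.01  ] yaw 7.7 7.4
bolts sides [0.105 0.175 0.105 0.175] c [0.6203 0.1812 0.01  ] yaw 7.9 8.0
A sides [0.045 0.047 0.045 0.047] c [0.6055 0.2291 0.025 ] yaw 5.8 5.1
B sides [0.043 0.048 0.043 0.047] c [0.6206 0.14   0.025 ] yaw 2.0 2.0
cas~ sides [0.086 0.157 0.084 0.149] c [0.4261 0.1996 0.024 ] yaw -4.7 -5.3
rib top sides [0.01  0.081 0.01  0.08 ] c [0.4279 0.1992 0.05  ] yaw -2.7 1.5
tray [[144.0, 298.0], [144.0, 264.0], [154.0, 264.0], [154.0, 298.0]] [[0.376, 0.327], [0.466, 0.333], [0.467, 0.306], [0.377, 0.301]] [0.09  0.027 0.09  0.027] [0.42166326 0.31647807 0.015     ]
```

```bash
python3 - <<'E'
from h import *
im,cam,s=snap("top");show(s)
plan((.6055,.229,.06,95.5),(.6055,.229,.013,95.5))
uv=np.array([(62,300),(200,320),(155,577),(12,555)])/4.6+[100,180]
p=onz(cam,uv,.015);print(p[:,:2].round(3).tolist(),np.linalg.norm(np.roll(p,-1,0)-p,axis=1).round(3),p.mean(0))
l=(p[0]+p[1]-p[2]-p[3]);print(np.degrees(np.arctan2(l[1],l[0])))
E
```

```text
t 2.3 tcp [0.5603 0.2183 0.2985] yaw 94.97 gap 0.821
move [0.0081, 0.0468, 0.2386] [-0.1, 0.0, -0.6]
move [0.0081, 0.0468, 0.2856] [-0.1, 0.0, -0.6]
[[0.515, 0.418], [0.505, 0.336], [0.356, 0.354], [0.367, 0.437]] [0.083 0.15  0.084 0.149] [0.43592863 0.3863506  0.015     ]
-7.020976668094984
```

step_arm(commands=[0.004,0.023,0.05,0,0,-0.5,0.008,0.047,0.1,0,0,-0.5,0.008,0.047,0.15,0,0,-0.5,0.008,0.047,0.19,0,0,-0.5,0.008,0.047,0.22,0,0,-0.5,0.008,0.047,0.25,0,0,-0.5,0.008,0.047,0.27,0,0,-0.5,0.008,0.047,0.285,0,0,-0.5,0.008,0.047,0.285,0,0,-0.5,0.008,0.047,0.285,0,0,-0.5])

```text
t: 3.35
tcp_pos: [0.6074, 0.2287, 0.015]
tool_rot: [0.674, 0.739, 0.0, 0.0]
force: [-0.4, 0.7, 1.2]
finger_gap: 0.825
gripper_force: 0.0
```

step_arm(commands=[0,0,0,0,0,0,0,0,0,0,0,0,0,0,0,0,0,0,0,0,0,0,0,0,0,0,0,0,0,0,0,0,0,0,0,0,0,0,0,0,0,0,0,0,-0.02,0,0,0,0,0,-0.05,0,0,0,0,0,-0.05,0,0,0], jaw=20)

```text
t: 4.35
tcp_pos: [0.6099, 0.2303, 0.0686]
tool_rot: [0.673, 0.739, 0.003, 0.003]
force: [0.9, 0.4, -1.3]
finger_gap: 0.504
gripper_force: 61.1
```

```bash
python3 - <<'E'
from h import *
show(manip.sense())
a=np.radians(-7);c=np.array([.436,.3865]);e=np.array([np.cos(a),np.sin(a)])
P=c+.033*e;Q=c-.033*e;print(P,Q)
plan((P[0],P[1],.08,83),(P[0],P[1],.013,83))
im,cam,s=snap("wrist");cv2.imwrite("pics/w2.png",im)
E
```

```text
t 4.3 tcp [0.6099 0.2303 0.0686] yaw 95.35 gap 0.504
[0.46875402 0.38247831] [0.40324598 0.39052169]
move [0.1647, -0.1263, -0.0124] [0.5, -0.1, 12.4]
move [0.1647, -0.1268, 0.0546] [0.5, -0.1, 12.4]
```

View pics/w2.png

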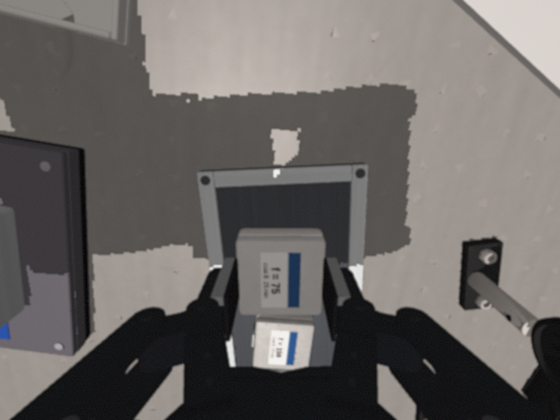

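The wrist view shows box A held level between the pads at (282,270), with box B at (284,343) still in the pocket.

step_arm(commands=[0.03,-0.03,-0.015,0,0,2,0.06,-0.055,-0.03,0,0,5,0.09,-0.08,-0.03,0,0,8,0.12,-0.1,-0.03,0,0,11,0.145,-0.115,-0.03,0,0,12.4,0.165,-0.126,-0.03,0,0,12.4,0.165,-0.126,-0.03,0,0,12.4,0.165,-0.126,-0.03,0,0,12.4,0.165,-0.126,-0.03,0,0,12.4,0.165,-0.126,-0.03,0,0,12.4])

```text
t: 5.4
tcp_pos: [0.4669, 0.381, 0.0941]
tool_rot: [0.75, 0.662, -0.0, 0.0]
force: [-0.8, -0.2, -0.6]
finger_gap: 0.503
gripper_force: 61.2
```

```bash
python3 - <<'E'
from h import *
show(manip.sense())
plan((.4688,.3825,.012,83))
E
```

```text
t 5.4 tcp [0.4669 0.381  0.0941] yaw 82.84 gap 0.503
move [0.0017, 0.0017, 0.0821] [-0.0, 0.0, -0.2]
```

step_arm(commands=[0.001,0.001,0.02,0,0,0,0.002,0.002,0.04,0,0,0,0.002,0.002,0.055,0,0,0,0.002,0.002,0.065,0,0,0,0.002,0.002,0.073,0,0,0,0.002,0.002,0.078,0,0,0,0.002,0.002,0.082,0,0,0,0.002,0.002,0.082,0,0,0,0.002,0.002,0.082,0,0,0,0.002,0.002,0.082,0,0,0])

```text
t: 6.4
tcp_pos: [0.4684, 0.3836, 0.0143]
tool_rot: [0.749, 0.662, 0.0, 0.0]
force: [-2.6, -2.9, 10.0]
finger_gap: 0.5
gripper_force: 62.2
```

step_arm(commands=[0,0,0,0,0,0,0,0,0,0,0,0,0,0,0,0,0,0,0,0,0,0,0,0,0,0,-0.02,0,0,0,0,0,-0.05,0,0,0,0,0,-0.1,0,0,0,0,0,-0.13,0,0,0,0,0,-0.13,0,0,0,0,0,-0.13,0,0,0], jaw=60)

```text
t: 7.4
tcp_pos: [0.4684, 0.3838, 0.1428]
tool_rot: [0.749, 0.662, 0.001, 0.0]
force: [0.5, -0.4, 0.1]
finger_gap: 0.599
gripper_force: 0.0
```

```bash
python3 - <<'E'
from h import *
show(manip.sense());im,cam,s=snap("wrist");cv2.imwrite("pics/w3.png",im)
plan((.6206,.140,.15,92),(.6206,.140,.013,92))
E
```

```text
t 7.4 tcp [0.4684 0.3838 0.1428] yaw 82.94 gap 0.599
move [-0.2226, 0.1818, -0.0085] [-0.1, 0.1, -9.1]
move [-0.2225, 0.182, 0.1285] [-0.1, 0.1, -9.1]
```

View pics/w3.png

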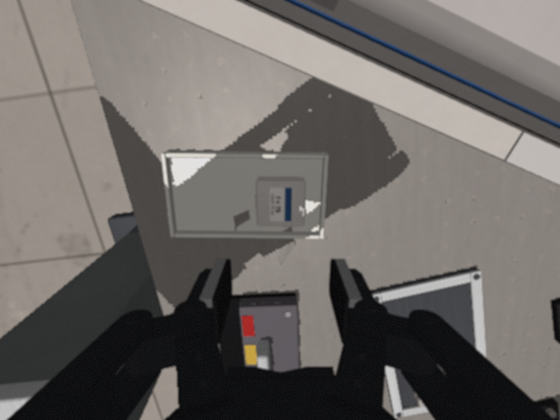

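Box A lies flat in the right-hand (far) half of the tray at (281,202). Tray corners are (163,153), (328,153), (323,238), (170,237).

```bash
python3 - <<'E'
from h import *
im,cam,s=snap("wrist")
p=onz(cam,[(163,153),(328,153),(323,238),(170,237)],.015);print(p[:,:2].round(3).tolist(),p.mean(0).round(4))
print(np.linalg.norm(np.roll(p,-1,0)-p,axis=1).round(3));l=p[1]+p[2]-p[0]-p[3];print(np.degrees(np.arctan2(l[1],l[0])))
print(onz(cam,[(281,202)],.023))
E
```

```text
[[0.369, 0.44], [0.514, 0.422], [0.503, 0.341], [0.356, 0.36]] [0.4355 0.3911 0.015 ]
[0.146 0.082 0.149 0.081]
-7.313224765094181
[[0.46747403 0.38489044 0.023     ]]
```

step_arm(commands=[-0.03,0.025,0,0,0,-2,-0.06,0.05,0,0,0,-4,-0.09,0.075,0,0,0,-6,-0.12,0.1,0,0,0,-8,-0.15,0.125,0,0,0,-9,-0.18,0.15,0,0,0,-9,-0.205,0.17,0,0,0,-9,-0.222,0.182,0,0,0,-9,-0.222,0.182,0,0,0,-9,-0.222,0.182,0,0,0,-9], jaw=82)

```text
t: 8.5
tcp_pos: [0.6204, 0.1408, 0.1404]
tool_rot: [0.696, 0.718, -0.001, -0.002]
force: [-0.9, 0.4, -0.2]
finger_gap: 0.819
gripper_force: 0.0
```

```bash
python3 - <<'E'
from h import *
im,cam,s=snap("wrist");show(s);cv2.imwrite("pics/w4.png",im)
g=cv2.cvtColor(im,cv2.COLOR_BGR2GRAY)
b=proj(cam,[(.6206,.140,.025)])[0];print("expect",b)
print("blue strip",[ (a,ce.round(1),onz(cam,ce,.025)[0].round(4)) for a,ce,m in blobs(cmask(im,"blue"),20)])
plan((.6206,.140,.013,92))
E
```

```text
t 8.5 tcp [0.6204 0.1408 0.1404] yaw 91.86 gap 0.819
expect [281.90461343 205.89971746]
blue strip [(336, array([ 44.6, 197.7]), array([0.4084, 0.1408, 0.025 ])), (143, array([288.7, 206.9]), array([0.6268, 0.1392, 0.025 ]))]
move [-0.0017, 0.0009, 0.1277] [-0.2, -0.0, -0.1]
```

View pics/w4.png

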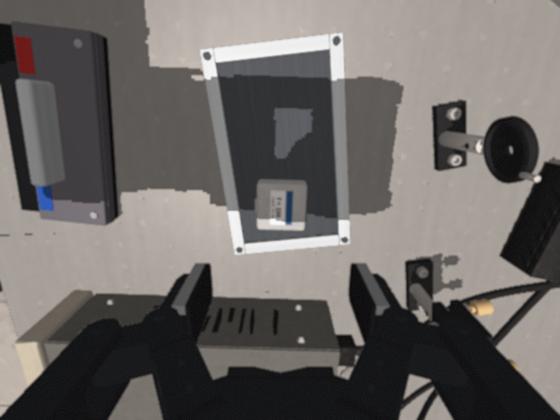

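Box B is at (282,206), exactly where expected.

step_arm(commands=[-0.002,0.001,0.04,0,0,0,-0.002,0.001,0.075,0,0,0,-0.002,0.001,0.1,0,0,0,-0.002,0.001,0.118,0,0,0,-0.002,0.001,0.127,0,0,0,-0.002,0.001,0.127,0,0,0,-0.002,0.001,0.127,0,0,0,-0.002,0.001,0.127,0,0,0,-0.002,0.001,0.127,0,0,0,-0.002,0.001,0.127,0,0,0])

```text
t: 9.55
tcp_pos: [0.6233, 0.1391, 0.0163]
tool_rot: [0.695, 0.719, 0.001, 0.001]
force: [0.2, -0.2, 0.9]
finger_gap: 0.82
gripper_force: 0.0
```

step_arm(commands=[0,0,0,0,0,0,0,0,0,0,0,0,0,0,0,0,0,0,0,0,0,0,0,0,0,0,0,0,0,0,0,0,0,0,0,0,0,0,-0.03,0,0,0,0,0,-0.08,0,0,0,0,0,-0.08,0,0,0,0,0,-0.08,0,0,0], jaw=20)

```text
t: 10.55
tcp_pos: [0.6234, 0.1391, 0.0965]
tool_rot: [0.695, 0.719, 0.001, 0.001]
force: [0.3, 0.4, -0.9]
finger_gap: 0.503
gripper_force: 61.3
```

```bash
python3 - <<'E'
from h import *
show(manip.sense());plan((.403,.391,.09,83))
E
```

```text
t 10.6 tcp [0.6234 0.1391 0.0965] yaw 91.93 gap 0.503
move [0.2592, -0.2118, 0.0059] [0.2, -0.0, 8.9]
```

step_arm(commands=[0.035,-0.03,0,0,0,1,0.07,-0.058,0,0,0,3,0.105,-0.086,0,0,0,5,0.14,-0.114,0,0,0,7,0.175,-0.143,0,0,0,8.9,0.21,-0.171,0,0,0,8.9,0.24,-0.196,0,0,0,8.9,0.259,-0.212,0,0,0,8.9,0.259,-0.212,0,0,0,8.9,0.259,-0.212,0,0,0,8.9])

```text
t: 11.55
tcp_pos: [0.4009, 0.3904, 0.0939]
tool_rot: [0.748, 0.663, -0.001, -0.0]
force: [-0.3, -0.3, -0.9]
finger_gap: 0.507
gripper_force: 61.2
```

```bash
python3 - <<'E'
from h import *
show(manip.sense());plan((.403,.391,.014,83))
E
```

```text
t 11.6 tcp [0.4009 0.3904 0.0939] yaw 83.13 gap 0.507
move [0.001, 0.0022, 0.0799] [-0.1, 0.1, 0.1]
```

step_arm(commands=[0.001,0.002,0.02,0,0,0,0.001,0.002,0.04,0,0,0,0.001,0.002,0.055,0,0,0,0.001,0.002,0.065,0,0,0,0.001,0.002,0.072,0,0,0,0.001,0.002,0.077,0,0,0,0.001,0.002,0.08,0,0,0,0.001,0.002,0.08,0,0,0,0.001,0.002,0.08,0,0,0,0.001,0.002,0.08,0,0,0])

```text
t: 12.55
tcp_pos: [0.4045, 0.3918, 0.0158]
tool_rot: [0.749, 0.663, 0.001, 0.0]
force: [0.1, 0.1, -0.3]
finger_gap: 0.501
gripper_force: 61.3
```

step_arm(commands=[0,0,0,0,0,0,0,0,0,0,0,0,0,0,0,0,0,0,0,0,0,0,0,0,0,0,-0.02,0,0,0,0,0,-0.05,0,0,0,0,0,-0.1,0,0,0,0,0,-0.15,0,0,0,0,0,-0.17,0,0,0,0,0,-0.17,0,0,0], jaw=60)

```text
t: 13.55
tcp_pos: [0.4063, 0.3929, 0.1894]
tool_rot: [0.749, 0.663, 0.004, 0.001]
force: [0.7, 0.9, -0.7]
finger_gap: 0.598
gripper_force: 0.0
```

```bash
python3 - <<'E'
from h import *
im,cam,s=snap("wrist");show(s);cv2.imwrite("pics/w5.png",im);np.savez('w5.npz',C=cam[0],R=cam[1],K=cam[2])
plan((.43,.20,.14,85))
E
```

```text
t 13.6 tcp [0.4063 0.3929 0.1894] yaw 83.04 gap 0.598
move [-0.1877, 0.048, 0.0467] [0.2, -0.1, -2.0]
```

View pics/w5.png

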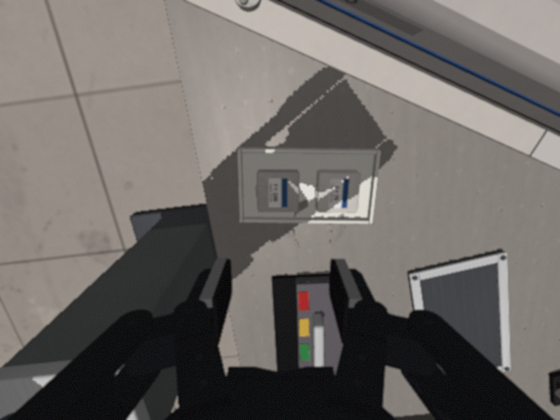

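Both boxes lie flat, side by side in the tray at (277,191) and (338,192). Now the cassette.

step_arm(commands=[-0.03,0.008,0,0,0,0,-0.06,0.016,0,0,0,-1,-0.09,0.024,0,0,0,-2,-0.12,0.032,0,0,0,-2,-0.15,0.04,0,0,0,-2,-0.17,0.045,0,0,0,-2,-0.187,0.048,0,0,0,-2,-0.187,0.048,0,0,0,-2,-0.187,0.048,0,0,0,-2,-0.187,0.048,0,0,0,-2], jaw=70)

```text
t: 14.6
tcp_pos: [0.4287, 0.2006, 0.1846]
tool_rot: [0.737, 0.676, -0.001, -0.001]
force: [0.2, 0.3, -0.2]
finger_gap: 0.703
gripper_force: 0.0
```

```bash
python3 - <<'E'
from h import *
im,cam,s=snap("wrist");show(s);cv2.imwrite("pics/w6.png",im);np.savez('w6.npz',im=im,C=cam[0],R=cam[1],K=cam[2])
for c in HS:
    for a,ce,m in blobs(cmask(im,c,90,40),60): print(c,a,ce.round(1),onz(cam,ce,.024)[0].round(4),np.round(cv2.boxPoints(rect(m)),0).tolist())
E
```

```text
t 14.6 tcp [0.4287 0.2006 0.1846] yaw 85.06 gap 0.703
red 362 [265.  138.4] [0.4174 0.2558 0.024 ] [[259.0, 125.0], [271.0, 125.0], [271.0, 152.0], [259.0, 152.0]]
yellow 328 [266.  176.5] [0.4146 0.2178 0.024 ] [[260.0, 164.0], [272.0, 164.0], [272.0, 189.0], [260.0, 189.0]]
green 246 [266.9 211.9] [0.4116 0.1796 0.024 ] [[262.0, 201.0], [272.0, 201.0], [272.0, 223.0], [262.0, 223.0]]
blue 254 [267.5 244.4] [0.4084 0.1417 0.024 ] [[262.0, 234.0], [273.0, 234.0], [273.0, 255.0], [262.0, 255.0]]
```

View pics/w6.png

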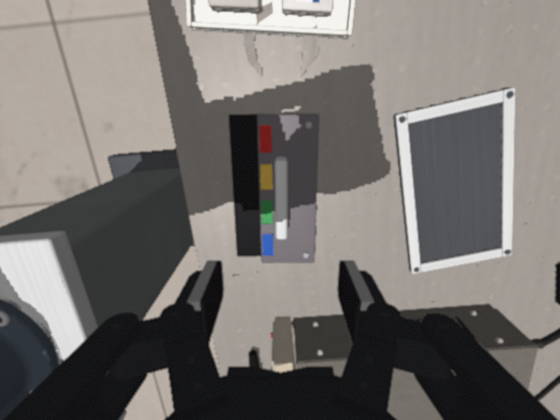

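The wrist view shows the cassette at u 230–319, v 113–263, with the rib top near (281,198). All marks are visible, 38 mm apart.

```bash
python3 - <<'E'
from h import *
d=np.load('w6.npz');im=d['im'];cam=(d['C'],d['R'],tuple(d['K']))
a=np.radians(-4.5);ex=np.array([np.cos(a),np.sin(a)]);ey=np.array([-ex[1],ex[0]])
o=np.array([.422,.198])
for n,uv,z in[("back",[(319,115),(314,263)],.024),("front",[(230,115),(237,256)],.008),("cover edge",[(258,115),(262,258)],.024)]:
    p=onz(cam,uv,z)[:,:2]-o;print(n,(p@ex).round(4),(p@ey).round(4))
g=cv2.cvtColor(im,cv2.COLOR_BGR2GRAY)
for v in(170,185,230): print(v,g[v,268:296].tolist())
uv=[(x,v) for v in (170,230) for x in (275,287)]
p=onz(cam,uv,.05)[:,:2]-o;print((p@ex).round(4),(p@ey).round(4))
show(manip.sense())
E
```

```text
back [0.0432 0.0428] [ 0.0788 -0.0806]
front [-0.0447 -0.0462] [ 0.0792 -0.0794]
cover edge [-0.0153 -0.0157] [ 0.0793 -0.0739]
170 [108, 107, 107, 100, 84, 72, 85, 106, 122, 127, 130, 128, 129, 126, 126, 128, 125, 119, 109, 90, 70, 63, 63, 63, 64, 65, 64, 65]
185 [106, 107, 107, 109, 97, 76, 79, 102, 120, 127, 129, 127, 128, 126, 126, 125, 123, 120, 107, 89, 69, 64, 64, 61, 65, 64, 64, 64]
230 [126, 127, 127, 128, 125, 125, 133, 156, 194, 224, 233, 234, 233, 231, 230, 227, 224, 207, 176, 140, 125, 124, 124, 124, 125, 124, 123, 125]
[ 0.0008  0.0119 -0.      0.0119] [ 0.0309  0.0308 -0.0293 -0.0294]
t 14.7 tcp [0.4287 0.2007 0.1848] yaw 85.08 gap 0.703
```

```bash
python3 -c "
from h import *
plan((.4287,.1975,.028,85.5))"
```

```text
move [-0.0032, 0.0004, 0.1568] [-0.1, 0.0, -0.4]
```

step_arm(commands=[-0.003,0,0.04,0,0,-0.4,-0.003,0,0.08,0,0,-0.4,-0.003,0,0.11,0,0,-0.4,-0.003,0,0.13,0,0,-0.4,-0.003,0,0.145,0,0,-0.4,-0.003,0,0.152,0,0,-0.4,-0.003,0,0.156,0,0,-0.4,-0.003,0,0.156,0,0,-0.4,-0.003,0,0.156,0,0,-0.4,-0.003,0,0.156,0,0,-0.4])

```text
t: 15.65
tcp_pos: [0.4294, 0.1972, 0.03]
tool_rot: [0.735, 0.678, 0.001, 0.0]
force: [-0.3, 0.6, 0.7]
finger_gap: 0.699
gripper_force: 0.0
```

step_arm(commands=[0,0,0,0,0,0,0,0,0,0,0,0,0,0,0,0,0,0,0,0,0,0,0,0,0,0,0,0,0,0,0,0,0,0,0,0,0,0,0,0,0,0,0,0,-0.015,0,0,0,0,0,-0.03,0,0,0,0,0,-0.03,0,0,0], jaw=0, grip_force=90)

```text
t: 16.65
tcp_pos: [0.4296, 0.1972, 0.0602]
tool_rot: [0.735, 0.678, 0.001, 0.001]
force: [1.1, 0.4, -4.2]
finger_gap: 0.118
gripper_force: 88.6
```

```bash
python3 - <<'E'
from h import *
im,cam,s=snap("wrist");show(s);print(s["force"])
p0=np.array(s["tcp_pos"])
R=Ro.from_quat(s["tool_rot"]).as_matrix()
z=p0[2]-.0285+.024
for c in HS:
    for a,ce,m in blobs(cmask(im,c,90,40),60):
        X=onz(cam,ce,z)[0];print(c,a,ce.round(1),X.round(4),"tool",(R.T@(X-p0)).round(4))
plan((.52,.20,.13,97.8))
E
```

```text
t 16.6 tcp [0.4296 0.1972 0.0602] yaw 85.43 gap 0.118
[ 1.08487255  0.41933307 -4.17896691]
red 1336 [249.5 160.9] [0.4184 0.2564 0.0557] tool [ 0.0581 -0.016   0.0045]
yellow 1064 [251.8 232.3] [0.4154 0.2187 0.0557] tool [ 0.0203 -0.016   0.0045]
blue 116 [263.5 351.8] [0.4137 0.1392 0.0557] tool [-0.0591 -0.0113  0.0044]
move [0.0101, 0.0903, -0.0703] [0.1, -0.0, -12.4]
```

```bash
python3 - <<'E'
from h import *
for f in('w6','w1'):
    d=np.load(f+'.npz');im=d['im'];cam=(d['C'],d['R'],tuple(d['K']))
    g=cv2.cvtColor(im,cv2.COLOR_BGR2GRAY).astype(float)
    a=np.radians(7.8);ex=np.array([np.cos(a),np.sin(a)]);ey=np.array([-ex[1],ex[0]]);o=np.array([.6205,.1817])
    P=[]
    for sx,sy in((-1,1),(1,1),(1,-1),(-1,-1)):
        w=o+sx*.0525*ex+sy*.0875*ey;u,v=proj(cam,[(*w,.010)])[0].round().astype(int)
        p=g[v-5:v+6,u-5:u+6];k=cv2.GaussianBlur(p,(3,3),0);wt=np.clip(np.median(k)-15-k,0,None);yy,xx=np.mgrid[-5:6,-5:6]
        wt*=(xx**2+yy**2<22)
        c=(u+(wt*xx).sum()/wt.sum(),v+(wt*yy).sum()/wt.sum());P.append(onz(cam,c,.010)[0,:2])
    P=np.array(P);e=np.linalg.norm(np.roll(P,-1,0)-P,axis=1);l=P[0]+P[1]-P[2]-P[3];w=P[1]+P[2]-P[0]-P[3]
    print(f,P.round(4).tolist(),e.round(4),P.mean(0).round(4),np.degrees(np.arctan2(l[1],l[0]))-90,np.degrees(np.arctan2(w[1],w[0])))
E
```

```text
w6 [[0.5559, 0.2616], [0.6603, 0.276], [0.6844, 0.1018], [0.5801, 0.0875]] [0.1054 0.1758 0.1053 0.1758] [0.6202 0.1817] 7.8994279567190375 7.831806174217737
w1 [[0.5554, 0.2615], [0.6598, 0.2759], [0.6838, 0.1019], [0.5799, 0.0874]] [0.1054 0.1757 0.1049 0.1758] [0.6198 0.1817] 7.92946243989374 7.904357758089327
```

step_arm(commands=[0.002,0.02,-0.04,0,0,-2,0.005,0.04,-0.07,0,0,-5,0.008,0.06,-0.07,0,0,-8,0.01,0.08,-0.07,0,0,-11,0.01,0.09,-0.07,0,0,-12.4,0.01,0.09,-0.07,0,0,-12.4,0.01,0.09,-0.07,0,0,-12.4,0.01,0.09,-0.07,0,0,-12.4,0.01,0.09,-0.07,0,0,-12.4,0.01,0.09,-0.07,0,0,-12.4])

```text
t: 17.7
tcp_pos: [0.5187, 0.1999, 0.1292]
tool_rot: [0.657, 0.754, -0.0, -0.0]
force: [-0.3, 0.7, -3.2]
finger_gap: 0.117
gripper_force: 88.9
```

```bash
python3 -c "
from h import *
show(manip.sense());plan((.6286,.1816,.13,97.8),(.6286,.1816,.08,97.8))"
```

```text
t 17.7 tcp [0.5187 0.1999 0.1292] yaw 97.84 gap 0.117
move [-0.0331, 0.1064, -0.0009] [-0.0, -0.0, 0.0]
move [-0.0331, 0.1064, 0.0491] [-0.0, -0.0, 0.0]
```

step_arm(commands=[-0.01,0.03,0,0,0,0,-0.02,0.06,0,0,0,0,-0.028,0.085,0,0,0,0,-0.033,0.1,0,0,0,0,-0.033,0.106,0.01,0,0,0,-0.033,0.106,0.03,0,0,0,-0.033,0.106,0.05,0,0,0,-0.033,0.106,0.06,0,0,0,-0.033,0.106,0.06,0,0,0,-0.033,0.106,0.06,0,0,0])

```text
t: 18.7
tcp_pos: [0.6287, 0.1819, 0.0693]
tool_rot: [0.657, 0.754, -0.0, -0.0]
force: [-0.8, -0.3, -2.7]
finger_gap: 0.115
gripper_force: 88.9
```

```bash
python3 - <<'E'
from h import *
for i in range(2): im,cam,s=snap("wrist")
show(s);cv2.imwrite("pics/w7.png",im);np.savez('w7.npz',im=im,C=cam[0],R=cam[1],K=cam[2])
p0=np.array(s["tcp_pos"]);R=Ro.from_quat(s["tool_rot"]).as_matrix();z=p0[2]-.030+.024
for c in HS:
    for a,ce,m in blobs(cmask(im,c,90,40),60):
        X=onz(cam,ce,z)[0];print(c,a,X.round(4),"tool",(R.T@(X-p0)).round(4))
a=np.radians(7.87);ex=np.array([np.cos(a),np.sin(a)]);ey=np.array([-ex[1],ex[0]]);o=np.array([.62,.1817])
g=cv2.cvtColor(im,cv2.COLOR_BGR2GRAY).astype(float)
for sx,sy in((-1,1),(1,1)):
    w=o+sx*.0525*ex+sy*.0875*ey;u,v=proj(cam,[(*w,.010)])[0].round().astype(int);print(u,v)
    k=cv2.GaussianBlur(g,(5,5),0)[v-8:v+9,u-8:u+9];print(onz(cam,np.array([u-8,v-8])+np.unravel_index(k.argmin(),k.shape)[::-1],.01)[0].round(4),w.round(4),k.min(),np.median(k))
plan((.6281,.1816,.036,97.87))
E
```

```text
t 18.8 tcp [0.6293 0.1819 0.07  ] yaw 97.85 gap 0.118
red 1315 [0.6054 0.2372 0.064 ] tool [ 0.058  -0.0161  0.006 ]
yellow 1066 [0.6107 0.1994 0.064 ] tool [ 0.0198 -0.0161  0.006 ]
blue 113 [0.6263 0.1205 0.064 ] tool [-0.0604 -0.0114  0.006 ]
183 98
[0.5558 0.2613 0.01  ] [0.556  0.2612] 54.10546875 126.24609375
350 98
[0.6589 0.2755 0.01  ] [0.66   0.2756] 54.13671875 124.8203125
move [-0.0001, -0.0016, 0.0344] [0.1, 0.0, -0.0]
```

View pics/w7.png

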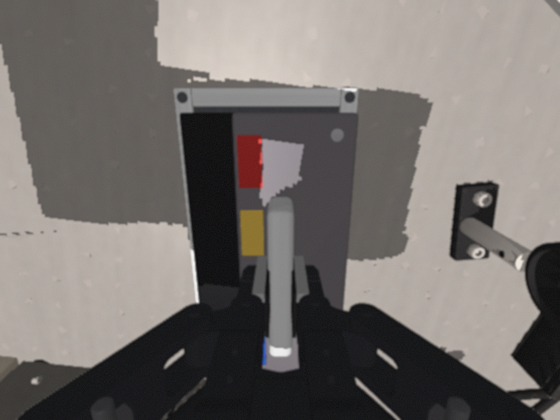

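The cassette hangs level and square over the pocket. The far rim bolts at (182,97) and (350,97) are within 1 mm of the prediction. Lowering.

step_arm(commands=[0,-0.0012,0.005,0,0,0,0,-0.0012,0.012,0,0,0,0,-0.0012,0.019,0,0,0,0,-0.0012,0.024,0,0,0,0,-0.0012,0.028,0,0,0,0,-0.0012,0.031,0,0,0,0,-0.0012,0.033,0,0,0,0,-0.0012,0.035,0,0,0,0,-0.0012,0.035,0,0,0,0,-0.0012,0.035,0,0,0])

```text
t: 19.8
tcp_pos: [0.6277, 0.1815, 0.0359]
tool_rot: [0.657, 0.754, 0.0, 0.0]
force: [-3.5, -0.5, 6.1]
finger_gap: 0.118
gripper_force: 90.2
```

```bash
python3 - <<'E'
from h import *
s=manip.sense();show(s);print(s["force"],s["ft_torque"]);plan((.6281,.1819,.036,97.87))
E
```

```text
t 19.8 tcp [0.6277 0.1815 0.0359] yaw 97.84 gap 0.118
[-3.45490783 -0.50609821  6.08637567] [-0.14912606  0.49280448  0.04743997]
move [0.0004, 0.0005, -0.0001] [0.0, 0.0, -0.0]
```

step_arm(commands=[0,0,0,0,0,0,0,0,0,0,0,0,0,0,0,0,0,0,0,0,0,0,0,0,0,0,0,0,0,0,0,0,-0.03,0,0,0,0,0,-0.08,0,0,0,0,0,-0.13,0,0,0,0,0,-0.16,0,0,0,0,0,-0.16,0,0,0], jaw=50)

```text
t: 20.8
tcp_pos: [0.6314, 0.182, 0.2005]
tool_rot: [0.657, 0.754, 0.005, 0.004]
force: [-1.0, 1.1, 0.9]
finger_gap: 0.502
gripper_force: 0.0
```

step_arm(commands=[0,0,0,0,0,0,0,0,0,0,0,0,0,0,0,0,0,0,0,0,0,0,0,0,0,0,0,0,0,0,0,0,0,0,0,0,0,0,0,0,0,0,0,0,0,0,0,0,0,0,0,0,0,0,0,0,0,0,0,0])

```text
t: 21.8
tcp_pos: [0.6278, 0.1815, 0.1944]
tool_rot: [0.657, 0.754, 0.0, 0.0]
force: [0.2, 0.3, 0.4]
finger_gap: 0.5
gripper_force: 0.0
```

```bash
python3 - <<'E'
from h import *
im,cam,s=snap("wrist");show(s);cv2.imwrite("pics/w8.png",im);np.savez('w8.npz',im=im,C=cam[0],R=cam[1],K=cam[2])
M={}
for c in HS:
    b=[(a,ce) for a,ce,m in blobs(cmask(im,c,90,40),60)];a,ce=max(b,key=lambda t:t[0]);M[c]=onz(cam,ce,.030)[0];print(c,len(b),a,M[c].round(4))
l=M["red"]-M["blue"];yw=np.degrees(np.arctan2(l[1],l[0]))-90
a=np.radians(yw);ex=np.array([np.cos(a),np.sin(a)]);c=np.mean(list(M.values()),0)[:2]+.008*ex
print("yaw",yw,"len",np.linalg.norm(l),"centre",c)
# slides in top view
im,cam,s=snap("top")
for c in HS:
    b=[(a,onz(cam,ce,.006)[0].round(3).tolist(),onz(cam,ce,.05)[0].round(3).tolist()) for a,ce,m in blobs(cmask(im,c),15) if 340<ce[0]<460 and 225<ce[1]<310];print(c,b)
plan((.45,.05,.2,70))
E
```

```text
t 21.8 tcp [0.6278 0.1815 0.1944] yaw 97.83 gap 0.5
red 2 357 [0.6042 0.2364 0.03  ]
yellow 1 311 [0.6093 0.1988 0.03  ]
green 1 241 [0.6145 0.161  0.03  ]
blue 2 282 [0.8376 0.3729 0.03  ]
yaw -239.67881695363874 len 0.27038663139478725 centre [0.66237877 0.24919129]
red [(41, [0.485, -0.346, 0.006], [0.486, -0.333, 0.05]), (40, [0.427, -0.32, 0.006], [0.43, -0.308, 0.05])]
yellow [(45, [0.524, -0.467, 0.006], [0.523, -0.449, 0.05]), (59, [0.465, -0.448, 0.006], [0.466, -0.431, 0.05])]
green [(34, [0.507, -0.284, 0.006], [0.506, -0.273, 0.05]), (27, [0.45, -0.254, 0.006], [0.452, -0.244, 0.05])]
blue [(41, [0.499, -0.412, 0.006], [0.499, -0.397, 0.05]), (37, [0.443, -0.384, 0.006], [0.445, -0.37, 0.05])]
move [-0.106, -0.194, -0.0056] [0.0, -0.0, 27.8]
```

```bash
python3 -c "
from h import *
plan((.54,-.03,.2,78),(.46,-.27,.2,58))"
```

```text
move [-0.1975, -0.1157, -0.0056] [0.0, -0.0, 19.8]
move [-0.4244, -0.2277, -0.0056] [0.0, -0.0, 39.8]
```

step_arm(commands=[-0.04,-0.022,-0.006,0,0,4,-0.085,-0.045,-0.006,0,0,8,-0.128,-0.068,-0.006,0,0,12,-0.17,-0.091,-0.006,0,0,16,-0.213,-0.114,-0.006,0,0,20,-0.255,-0.137,-0.006,0,0,24,-0.298,-0.16,-0.006,0,0,28,-0.34,-0.182,-0.006,0,0,32,-0.382,-0.205,-0.006,0,0,36,-0.424,-0.228,-0.006,0,0,40])

```text
t: 22.9
tcp_pos: [0.4589, -0.2715, 0.2006]
tool_rot: [0.876, 0.482, 0.0, 0.0]
force: [0.7, -0.1, -0.6]
finger_gap: 0.5
gripper_force: 0.0
```

step_arm(commands=[0,0,0,0,0,0,0,0,0,0,0,0,0,0,0,0,0,0,0,0,0,0,0,0,0,0,0,0,0,0,0,0,0,0,0,0,0,0,0,0,0,0,0,0,0,0,0,0,0,0,0,0,0,0,0,0,0,0,0,0], jaw=55)

```text
t: 23.9
tcp_pos: [0.4596, -0.2696, 0.2003]
tool_rot: [0.875, 0.484, -0.0, -0.0]
force: [0.0, 0.6, 1.2]
finger_gap: 0.553
gripper_force: 0.0
```

```bash
python3 - <<'E'
from h import *
im,cam,s=snap("wrist");show(s);cv2.imwrite("pics/w9.png",im);np.savez('w9.npz',im=im,C=cam[0],R=cam[1],K=cam[2])
for c in HS:
    for a,ce,m in blobs(cmask(im,c,110,50),40): print(c,a,ce.round(1),np.round(rect(m)[1],1),"z6",onz(cam,ce,.006)[0].round(4),"z50",onz(cam,ce,.05)[0].round(4))
E
```

```text
t 23.9 tcp [ 0.4596 -0.2696  0.2003] yaw 57.83 gap 0.553
red 234 [332.8 225.1] [16. 17.] z6 [ 0.4851 -0.3462  0.006 ] z50 [ 0.4874 -0.3271  0.05  ]
red 283 [277.4 234.5] [31.  9.] z6 [ 0.4224 -0.3211  0.006 ] z50 [ 0.4328 -0.3052  0.05  ]
red 49 [434.4 366.8] [12.7  3.5] z6 [ 0.5023 -0.6145  0.006 ] z50 [ 0.5024 -0.5604  0.05  ]
yellow 191 [404.9 284.5] [13. 16.] z6 [ 0.5238 -0.4675  0.006 ] z50 [ 0.521  -0.4326  0.05  ]
green 235 [322.3 172.7] [16. 17.] z6 [ 0.506 -0.284  0.006] z50 [ 0.5056 -0.273   0.05  ]
green 203 [262.  178.8] [21. 10.] z6 [ 0.4444 -0.2535  0.006 ] z50 [ 0.4519 -0.2465  0.05  ]
blue 350 [318.3 269.6] [33. 13.] z6 [ 0.4402 -0.3893  0.006 ] z50 [ 0.4484 -0.3645  0.05  ]
blue 207 [367.9 261.7] [16. 15.] z6 [ 0.4984 -0.4128  0.006 ] z50 [ 0.4989 -0.385   0.05  ]
blue 423 [411.3 407.1] [34.7 18. ] z6 [ 0.4419 -0.6687  0.006 ] z50 [ 0.4498 -0.6075  0.05  ]
```

View pics/w9.png

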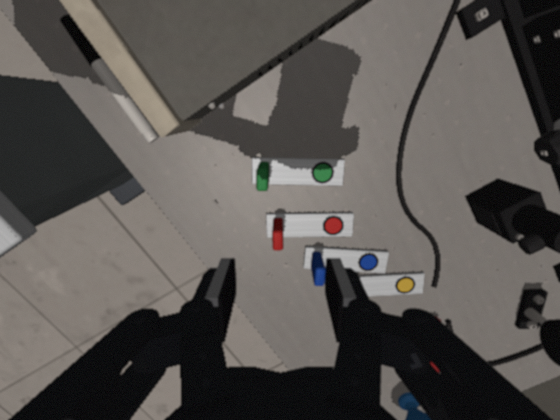

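The wrist view shows all four slides, tips to the right. Dots: green (322,173), red (333,225), blue (368,262), yellow (405,284). Handles: green (262,179), red (277,234), blue (318,270), with yellow's behind a finger. I'll measure the blade axes.

```bash
cat >> h.py <<'E'
def slide(im,cam,c,near=None):
    """blade axis from white blade + coloured dot, on plane z=.006 ; returns dot xy, yaw, handle xy (66 mm behind dot)"""
    h=cv2.cvtColor(im,cv2.COLOR_BGR2HSV)
    dots=[(a,ce,m) for a,ce,m in blobs(cmask(im,c,110,50),60) if .8<(lambda r:min(r)/max(r))(rect(m)[1])]
    out=[]
    for a,ce,m in dots:
        X=onz(cam,ce,.006)[0]
        if not(.3<X[0]<.75 and -.6<X[1]<-.2): continue
        # metric patch rectified onto the blade plane, 0.5 mm per pixel, for edge finding
        N=300;gx,gy=np.meshgrid(np.arange(-N,N)*.0005,np.arange(-N,N)*.0005)
        P=np.c_[(X[0]+gx).ravel(),(X[1]+gy).ravel(),np.full(gx.size,.006)]
        uv=proj(cam,P).astype(np.float32).reshape(2*N,2*N,2)
        p=cv2.remap(im,uv[...,0],uv[...,1],cv2.INTER_LINEAR);q=cv2.cvtColor(p,cv2.COLOR_BGR2HSV)
        w=((q[...,1]<40)&(q[...,2]>(p[N-60:N+60,N-60:N+60].max(2).max()*.86))).astype(np.uint8)
        d=cmask(p,c,110,50);w=(w|(d>0)).astype(np.uint8);w=cv2.morphologyEx(w,cv2.MORPH_OPEN,np.ones((5,5)))
        n,l,st,_=cv2.connectedComponentsWithStats(w);k=l[N,N]
        if k==0: print(c,"dot off mask");continue
        comp=(l==k).astype(np.uint8)
        r=rect(comp);b=cv2.boxPoints(r);e1=b[1]-b[0];e2=b[2]-b[1];e=e1 if np.linalg.norm(e1)>np.linalg.norm(e2) else e2
        yw=(np.degrees(np.arctan2(e[1],e[0]))+90)%180-90
        cc=X[:2]+(np.array(r[0])-N)*.0005
        v=np.array([np.cos(np.radians(yw)),np.sin(np.radians(yw))])
        print(c,"dot",X[:2].round(4),"yaw",round(float(yw),1),"size mm",np.round(np.array(r[1])*.5,1),"centre",cc.round(4),"handle(dot-66)",(X[:2]-.066*v).round(4),"handle(centre-38)",(cc-.038*v).round(4))
E
python3 - <<'E'
from h import *
d=np.load('w9.npz');cam=(d['C'],d['R'],tuple(d['K']))
for c in HS: slide(d['im'],cam,c)
E
```

```text
red dot [ 0.4851 -0.3462] yaw -90.0 size mm [21. 21.] centre [ 0.4851 -0.3462] handle(dot-66) [ 0.4851 -0.2802] handle(centre-38) [ 0.4851 -0.3082]
yellow dot [ 0.5238 -0.4675] yaw -90.0 size mm [20.5 20.5] centre [ 0.5235 -0.4677] handle(dot-66) [ 0.5238 -0.4015] handle(centre-38) [ 0.5235 -0.4297]
green dot [ 0.506 -0.284] yaw 0.0 size mm [18.5 19.5] centre [ 0.5063 -0.2843] handle(dot-66) [ 0.44  -0.284] handle(centre-38) [ 0.4683 -0.2843]
blue dot [ 0.4984 -0.4128] yaw -90.0 size mm [20.5 20.5] centre [ 0.4982 -0.413 ] handle(dot-66) [ 0.4984 -0.3468] handle(centre-38) [ 0.4982 -0.375 ]
```

```bash
python3 - <<'E'
s=open('h.py').read()
a=s.index("        w=((q[...,1]<40)");b=s.index("        d=cmask(p,c,110,50);w=")
s=s[:a]+"        w=(p.min(2)>np.median(p.min(2)[N-140:N+140,N-140:N+140])+35).astype(np.uint8)\n"+s[b:]
s=s.replace("w=cv2.morphologyEx(w,cv2.MORPH_OPEN,np.ones((5,5)))","w=cv2.morphologyEx(cv2.morphologyEx(w,cv2.MORPH_CLOSE,np.ones((7,7))),cv2.MORPH_OPEN,np.ones((7,7)))")
open('h.py','w').write(s)
E
python3 - <<'E'
from h import *
d=np.load('w9.npz');cam=(d['C'],d['R'],tuple(d['K']))
for c in HS: slide(d['im'],cam,c)
E
```

```text
red dot [ 0.4851 -0.3462] yaw -31.2 size mm [ 46.2 103.3] centre [ 0.4566 -0.3386] handle(dot-66) [ 0.4287 -0.312 ] handle(centre-38) [ 0.4241 -0.319 ]
yellow dot [ 0.5238 -0.4675] yaw -28.9 size mm [28.4 79.9] centre [ 0.5089 -0.4594] handle(dot-66) [ 0.466  -0.4356] handle(centre-38) [ 0.4756 -0.441 ]
green dot [ 0.506 -0.284] yaw -33.3 size mm [ 35.7 103.5] centre [ 0.4807 -0.2711] handle(dot-66) [ 0.4509 -0.2477] handle(centre-38) [ 0.449  -0.2502]
blue dot [ 0.4984 -0.4128] yaw -36.2 size mm [ 52.1 102.8] centre [ 0.4686 -0.4055] handle(dot-66) [ 0.4451 -0.3738] handle(centre-38) [ 0.438  -0.3831]
```

```bash
python3 - <<'E'
s=open('h.py').read()
s=s.replace("w=(w|(d>0)).astype(np.uint8);","cv2.circle(w,(N,N),22,1,-1);")
open('h.py','w').write(s)
E
python3 - <<'E'
from h import *
d=np.load('w9.npz');cam=(d['C'],d['R'],tuple(d['K']))
for c in HS: slide(d['im'],cam,c)
plan((.4494,-.2497,.10,58))
E
```

```text
red dot [ 0.4851 -0.3462] yaw -31.6 size mm [28.6 82.6] centre [ 0.4699 -0.3368] handle(dot-66) [ 0.4289 -0.3116] handle(centre-38) [ 0.4375 -0.3169]
yellow dot [ 0.5238 -0.4675] yaw -28.9 size mm [28.4 79.9] centre [ 0.5089 -0.4594] handle(dot-66) [ 0.466  -0.4356] handle(centre-38) [ 0.4756 -0.441 ]
green dot [ 0.506 -0.284] yaw -32.1 size mm [28.7 84.1] centre [ 0.4904 -0.2742] handle(dot-66) [ 0.4501 -0.2489] handle(centre-38) [ 0.4582 -0.2541]
blue dot [ 0.4984 -0.4128] yaw -36.2 size mm [27.7 81.1] centre [ 0.4846 -0.4021] handle(dot-66) [ 0.4452 -0.3738] handle(centre-38) [ 0.454  -0.3797]
move [0.0115, -0.0193, 0.1003] [-0.0, 0.0, -0.2]
```

```bash
python3 -c "
from h import *
show(manip.sense());plan((.4499,-.2488,.012,57.9))"
```

```text
t 23.9 tcp [ 0.4596 -0.2697  0.2003] yaw 57.83 gap 0.547
move [0.0125, -0.0193, 0.1883] [-0.0, 0.0, -0.1]
```

step_arm(commands=[0.006,-0.01,0.04,0,0,0,0.0125,-0.0193,0.08,0,0,0,0.0125,-0.0193,0.115,0,0,0,0.0125,-0.0193,0.145,0,0,0,0.0125,-0.0193,0.165,0,0,0,0.0125,-0.0193,0.18,0,0,0,0.0125,-0.0193,0.188,0,0,0,0.0125,-0.0193,0.188,0,0,0,0.0125,-0.0193,0.188,0,0,0,0.0125,-0.0193,0.188,0,0,0])

```text
t: 24.95
tcp_pos: [0.4505, -0.2492, 0.0132]
tool_rot: [0.875, 0.484, 0.0, 0.001]
force: [-0.5, 0.2, 0.7]
finger_gap: 0.551
gripper_force: 0.0
```

step_arm(commands=[0,0,0,0,0,0,0,0,0,0,0,0,0,0,0,0,0,0,0,0,0,0,0,0,0,0,0,0,0,0,0,0,0,0,0,0,0,0,0,0,0,0,0,0,-0.03,0,0,0,0,0,-0.08,0,0,0,0,0,-0.12,0,0,0], jaw=0, grip_force=80)

```text
t: 25.95
tcp_pos: [0.4497, -0.2485, 0.1335]
tool_rot: [0.875, 0.484, -0.0, -0.0]
force: [1.6, -1.2, 0.3]
finger_gap: 0.128
gripper_force: 77.9
```

step_arm(commands=[0,0,-0.04,0,0,0,0,0,-0.04,0,0,0,0,0,-0.04,0,0,0,0,0,-0.04,0,0,0,0,0,-0.04,0,0,0,0,0,-0.04,0,0,0,0,0,-0.04,0,0,0,0,0,-0.04,0,0,0,0,0,-0.04,0,0,0,0,0,-0.04,0,0,0])

```text
t: 26.95
tcp_pos: [0.45, -0.2488, 0.1722]
tool_rot: [0.875, 0.484, -0.0, -0.0]
force: [0.2, 0.0, -1.1]
finger_gap: 0.13
gripper_force: 78.1
```

```bash
cat >> h.py <<'E'
def held(c,zg):
    im,cam,s=snap("wrist");show(s);p0=np.array(s["tcp_pos"]);R=Ro.from_quat(s["tool_rot"]).as_matrix()
    for a,ce,m in blobs(cmask(im,c,110,50),60):
        X=onz(cam,ce,p0[2]-zg+.006)[0];print(c,a,ce.round(0),"tool xy of dot",((R.T@(X-p0))[:2]*1000).round(1))
    return im,cam,s
C0=np.array([.6199,.1813]);YW=7.8
def home(yb,back=0):
    a=np.radians(YW);ex=np.array([np.cos(a),np.sin(a)]);ey=np.array([-ex[1],ex[0]])
    return C0+(-.053-back)*ex+yb*ey
E
python3 - <<'E'
from h import *
im,cam,s=held("green",.014)
H=home(-.019,.062);print(H)
plan((.50,-.05,.17,80),(H[0],H[1],.17,97.8))
E
```

```text
t 26.9 tcp [ 0.45   -0.2488  0.1722] yaw 57.83 gap 0.13
green 975 [400. 262.] tool xy of dot [ 0.2 66.3]
green 1193 [280. 306.] tool xy of dot [-28.7  -1.1]
[0.50854259 0.1468685 ]
move [0.1949, -0.0635, 0.0023] [-0.0, -0.0, -22.2]
move [0.3661, -0.1611, 0.0023] [-0.0, -0.0, -40.0]
```

step_arm(commands=[0.041,-0.018,0,0,0,-5,0.082,-0.036,0,0,0,-10,0.123,-0.054,0,0,0,-15,0.164,-0.072,0,0,0,-20,0.205,-0.09,0,0,0,-25,0.246,-0.108,0,0,0,-30,0.287,-0.126,0,0,0,-35,0.328,-0.144,0,0,0,-40,0.366,-0.161,0,0,0,-40,0.366,-0.161,0,0,0,-40])

```text
t: 28.0
tcp_pos: [0.5091, 0.1514, 0.1726]
tool_rot: [0.655, 0.756, 0.001, 0.0]
force: [0.7, -1.0, -1.2]
finger_gap: 0.13
gripper_force: 78.0
```

step_arm(commands=[0,0,0.02,0,0,0,0,0,0.04,0,0,0,0,0,0.06,0,0,0,0,0,0.08,0,0,0,0,0,0.09,0,0,0,0,0,0.09,0,0,0,0,0,0.09,0,0,0,0,0,0.09,0,0,0,0,0,0.09,0,0,0,0,0,0.09,0,0,0])

```text
t: 29.0
tcp_pos: [0.509, 0.1468, 0.0831]
tool_rot: [0.657, 0.754, 0.001, 0.001]
force: [-0.5, -0.0, -1.5]
finger_gap: 0.131
gripper_force: 78.0
```

```bash
cat >> h.py <<'E'
def marks(im,cam):
    """cassette marks seen: each one's cassette frame error against C0,YW"""
    a=np.radians(YW);ex=np.array([np.cos(a),np.sin(a)]);ey=np.array([-ex[1],ex[0]])
    for c,yb in zip(("red","yellow","green","blue"),(.057,.019,-.019,-.057)):
        for A,ce,m in blobs(cmask(im,c,90,40),60):
            X=onz(cam,ce,.030)[0,:2]-C0;e=np.array([X@ex+.0081,X@ey-yb])*1000
            if abs(e).max()<25: print("mark",c,A,"err mm",e.round(1))
E
python3 - <<'E'
from h import *
im,cam,s=held("green",.014);marks(im,cam);cv2.imwrite("pics/w10.png",im)
H=home(-.019,.062);G=home(-.019)
plan((H[0],H[1],.030,97.8),(G[0],G[1],.030,97.8))
E
```

```text
t 29.0 tcp [0.509  0.1468 0.0831] yaw 97.84 gap 0.131
green 278 [435. 224.] tool xy of dot [23.6 82.1]
green 2152 [280. 289.] tool xy of dot [-16.7  -0.9]
green 959 [400. 261.] tool xy of dot [ 1.1 66.2]
mark red 893 err mm [ 0.7 -0.1]
mark yellow 736 err mm [ 0.7 -0.1]
mark green 287 err mm [0.6 5.9]
mark green 1003 err mm [-20.2 -23.4]
mark blue 190 err mm [ 0.6 -9.2]
move [0.0001, -0.0004, 0.0529] [0.1, 0.0, 0.0]
move [0.0001, 0.0616, 0.053] [0.1, 0.0, 0.0]
```

step_arm(commands=[-0.0005,0,0.015,0,0,0,-0.0005,0,0.03,0,0,0,-0.0005,0,0.042,0,0,0,-0.0005,0,0.05,0,0,0,-0.0005,0,0.054,0,0,0,-0.0005,0,0.054,0,0,0,-0.0005,0,0.054,0,0,0,-0.0005,0,0.054,0,0,0,-0.0005,0.004,0.054,0,0,0,-0.0005,0.008,0.054,0,0,0])

```text
t: 30.05
tcp_pos: [0.5172, 0.1474, 0.0287]
tool_rot: [0.657, 0.754, 0.0, 0.0]
force: [0.3, -0.1, -0.9]
finger_gap: 0.13
gripper_force: 78.0
```

step_arm(commands=[0,0.004,0,0,0,0,0,0.008,0,0,0,0,0,0.012,0,0,0,0,0,0.016,0,0,0,0,0,0.02,0,0,0,0,0,0.024,0,0,0,0,0,0.028,0,0,0,0,0,0.028,0,0,0,0,0,0.028,0,0,0,0,0,0.028,0,0,0])

```text
validation failed for argument at $.co...
```

```bash
python3 - <<'E'
from h import *
s=manip.sense();show(s);print(s["force"],s["ft_torque"])
G=home(-.019);plan((G[0],G[1],.029,97.8))
im,_,_=snap("wrist");cv2.imwrite("pics/w11.png",im)
E
```

```text
t 30.1 tcp [0.5172 0.1474 0.0287] yaw 97.83 gap 0.13
[ 0.29292411 -0.08293658 -0.91010259] [ 0.00196564  0.01423214 -0.01726098]
move [0.0006, 0.0534, -0.0002] [0.1, 0.0, 0.0]
```

step_arm(commands=[0,0.004,0,0,0,0,0,0.008,0,0,0,0,0,0.012,0,0,0,0,0,0.016,0,0,0,0,0,0.02,0,0,0,0,0,0.024,0,0,0,0,0,0.028,0,0,0,0,0,0.032,0,0,0,0,0,0.036,0,0,0,0,0,0.036,0,0,0])

```text
validation failed for argument at $.co...
```

```bash
python3 - <<'E'
from h import *
s=manip.sense();show(s);print(s["force"],s["ft_torque"])
G=home(-.019);plan((G[0],G[1],.029,97.8))
im,cam,_=snap("wrist");cv2.imwrite("pics/w11.png",im);marks(im,cam)
E
```

```text
t 30.1 tcp [0.5184 0.1475 0.0288] yaw 97.83 gap 0.132
[ 0.97919748  0.10551914 -0.38251178] [-0.0039405  -0.01123441 -0.00588904]
move [0.0007, 0.0521, -0.0001] [0.2, 0.0, 0.0]
mark red 1696 err mm [0.7 0.1]
mark yellow 1289 err mm [ 0.7 -0.2]
mark green 964 err mm [ 0.7 -0.4]
mark blue 827 err mm [ 0.7 -1.1]
```

step_arm(commands=[0.0005,0.004,0,0,0,0,0.0005,0.008,0,0,0,0,0.0005,0.012,0,0,0,0,0.0005,0.016,0,0,0,0,0.0005,0.02,0,0,0,0,0.0005,0.024,0,0,0,0,0.0005,0.028,0,0,0,0,0.0005,0.032,0,0,0,0,0.0005,0.036,0,0,0,0,0.0005,0.036,0,0,0,0])

```text
t: 31.15
tcp_pos: [0.5534, 0.1529, 0.0284]
tool_rot: [0.657, 0.754, 0.001, 0.001]
force: [0.5, -1.0, -1.0]
finger_gap: 0.131
gripper_force: 78.0
```

```bash
python3 - <<'E'
from h import *
s=manip.sense();show(s);print(s["force"],s["ft_torque"])
G=home(-.019);plan((G[0],G[1],.029,97.8))
E
```

```text
t 31.1 tcp [0.5534 0.1529 0.0284] yaw 97.83 gap 0.131
[ 0.4888788  -0.99668096 -1.01416382] [-0.22522067 -0.10237192 -0.05323598]
move [0.0001, 0.0167, -0.0005] [0.1, 0.0, 0.0]
```

step_arm(commands=[0,0.004,0,0,0,0,0,0.008,0,0,0,0,0,0.011,0,0,0,0,0,0.013,0,0,0,0,0,0.015,0,0,0,0,0,0.016,0,0,0,0,0,0.017,0,0,0,0,0,0.018,0,0,0,0,0,0.018,0,0,0,0,0,0.018,0,0,0,0])

```text
t: 32.15
tcp_pos: [0.5701, 0.1552, 0.0283]
tool_rot: [0.657, 0.754, 0.0, 0.0]
force: [-0.1, -0.9, -1.8]
finger_gap: 0.13
gripper_force: 77.9
```

```bash
python3 - <<'E'
from h import *
s=manip.sense();show(s);print(s["force"],s["ft_torque"])
G=home(-.019);plan((G[0],G[1],.029,97.8))
E
```

```text
t 32.1 tcp [0.5701 0.1552 0.0283] yaw 97.83 gap 0.13
[-0.13938016 -0.94818451 -1.83606762] [-0.20773918  0.11150071 -0.0515924 ]
move [0.0001, -0.0001, -0.0007] [0.0, -0.0, 0.0]
```

step_arm(commands=[0,0.0005,0,0,0,0,0,0.001,0,0,0,0,0,0.0015,0,0,0,0,0,0.002,0,0,0,0,0,0.0025,0,0,0,0,0,0.003,0,0,0,0,0,0.003,0,0,0,0,0,0.003,0,0,0,0,0,0.003,0,0,0,0,0,0.003,0,0,0,0])

```text
t: 33.15
tcp_pos: [0.5725, 0.1556, 0.0282]
tool_rot: [0.657, 0.754, -0.0, -0.0]
force: [-3.2, -0.6, 0.2]
finger_gap: 0.132
gripper_force: 78.1
```

```bash
python3 - <<'E'
from h import *
s=manip.sense();show(s);print(s["force"],s["ft_torque"])
G=home(-.019);plan((G[0],G[1],.029,97.8))
E
```

```text
t 33.1 tcp [0.5725 0.1556 0.0282] yaw 97.85 gap 0.132
[-3.24301834 -0.60291698  0.21182544] [-0.0514396   0.58253326  0.1236901 ]
move [-0.0, -0.0026, -0.0008] [-0.1, -0.0, 0.0]
```

step_arm(commands=[0,0.0005,0,0,0,0,0,0.001,0,0,0,0,0,0.0015,0,0,0,0,0,0.0015,0,0,0,0,0,0.0015,0,0,0,0,0,0.0015,0,0,0,0,0,0.0015,0,0,0,0,0,0.0015,0,0,0,0,0,0.0015,0,0,0,0,0,0.0015,0,0,0,0])

```text
t: 34.15
tcp_pos: [0.5725, 0.1556, 0.028]
tool_rot: [0.657, 0.754, -0.001, -0.001]
force: [-6.1, -0.3, 0.9]
finger_gap: 0.131
gripper_force: 78.5
```

```bash
python3 - <<'E'
from h import *
s=manip.sense();show(s);print(s["force"],s["ft_torque"])
im,cam,_=snap("wrist");cv2.imwrite("pics/w12.png",im);marks(im,cam)
E
```

```text
t 34.1 tcp [0.5725 0.1556 0.028 ] yaw 97.83 gap 0.131
[-6.14192715 -0.27365191  0.91449366] [-0.13650952  0.88694532  0.05128613]
mark red 1684 err mm [2.9 0.9]
mark yellow 1312 err mm [2.9 0.6]
mark green 958 err mm [2.9 0.6]
```

The slide hit a firm stop, so it is home. The cassette slid 2 mm to the pocket's back rim, which is within its play. Releasing.

step_arm(commands=[0,0,0,0,0,0,0,0,0,0,0,0,0,0,0,0,0,0,0,0,0,0,0,0,0,0,-0.01,0,0,0,0,0,-0.03,0,0,0,0,0,-0.06,0,0,0,0,0,-0.1,0,0,0,0,0,-0.15,0,0,0,0,0,-0.17,0,0,0], jaw=30)

```text
t: 35.2
tcp_pos: [0.5771, 0.1561, 0.2041]
tool_rot: [0.657, 0.754, 0.003, 0.003]
force: [1.2, 0.1, 0.3]
finger_gap: 0.299
gripper_force: 0.0
```

```bash
sed -i 's/^C0=.*/C0=np.array([.6220,.1823])/' h.py; python3 - <<'E'
from h import *
im,cam,s=snap("wrist");show(s);marks(im,cam)
for a,ce,m in blobs(cmask(im,"green",110,50),60): print("green",a,onz(cam,ce,.064)[0].round(4),onz(cam,ce,.020)[0].round(4))
im,cam,_=snap("top")
for c in HS:
    print(c,[(a,onz(cam,ce,.006)[0].round(3).tolist()) for a,ce,m in blobs(cmask(im,c),15) if 340<ce[0]<460 and 225<ce[1]<310])
plan((.4289,-.3116,.20,58.4))
E
```

```text
t 35.2 tcp [0.5771 0.1561 0.2041] yaw 97.84 gap 0.299Traceback (most recent call last):
  File "<stdin>", line 2, in <module>
  File "h.py", line 76, in marks
    a=np.radians(YW);ex=np.array([np.cos(a),np.sin(a)]);ey=np.array([-ex[1],ex[0]])
                 ^^
NameError: name 'YW' is not defined
```

```bash
sed -i 's/^C0=.*/C0=np.array([.6220,.1823]);YW=7.8/' h.py; python3 - <<'E'
from h import *
im,cam,s=snap("wrist");show(s);marks(im,cam)
for a,ce,m in blobs(cmask(im,"green",110,50),60): print("green",a,onz(cam,ce,.064)[0].round(4),onz(cam,ce,.020)[0].round(4))
im,cam,_=snap("top")
for c in HS:
    print(c,[(a,onz(cam,ce,.006)[0].round(3).tolist()) for a,ce,m in blobs(cmask(im,c),15) if 340<ce[0]<460 and 225<ce[1]<310])
plan((.4289,-.3116,.20,58.4))
E
```

```text
t 35.2 tcp [0.5782 0.1563 0.2061] yaw 97.85 gap 0.298
mark red 342 err mm [ 0.7 -0.1]
mark yellow 304 err mm [ 0.7 -0.3]
mark green 238 err mm [ 0.7 -0.2]
mark blue 240 err mm [ 0.8 -0.8]
green 259 [0.5707 0.1623 0.064 ] [0.5718 0.1506 0.02  ]
green 218 [0.6116 0.17   0.064 ] [0.6189 0.1595 0.02  ]
red [(41, [0.485, -0.346, 0.006]), (41, [0.427, -0.32, 0.006])]
yellow [(45, [0.524, -0.467, 0.006]), (61, [0.465, -0.448, 0.006])]
green []
blue [(40, [0.498, -0.412, 0.006]), (37, [0.443, -0.384, 0.006])]
move [-0.4432, -0.2091, -0.0001] [0.3, -0.1, 39.4]
```

step_arm(commands=[-0.044,-0.021,0,0,0,4,-0.088,-0.042,0,0,0,8,-0.133,-0.063,0,0,0,12,-0.177,-0.084,0,0,0,16,-0.221,-0.105,0,0,0,20,-0.266,-0.125,0,0,0,24,-0.31,-0.146,0,0,0,28,-0.354,-0.167,0,0,0,32,-0.399,-0.188,0,0,0,36,-0.443,-0.209,0,0,0,39.4], jaw=55)

```text
t: 36.35
tcp_pos: [0.426, -0.3125, 0.1968]
tool_rot: [0.874, 0.487, -0.0, -0.002]
force: [0.8, -1.0, -0.4]
finger_gap: 0.549
gripper_force: 0.0
```

step_arm(commands=[0,0,0,0,0,0,0,0,0,0,0,0,0,0,0,0,0,0,0,0,0,0,0,0,0,0,0,0,0,0,0,0,0,0,0,0,0,0,0,0,0,0,0,0,0,0,0,0,0,0,0,0,0,0,0,0,0,0,0,0])

```text
t: 37.35
tcp_pos: [0.4278, -0.3116, 0.1984]
tool_rot: [0.873, 0.488, 0.0, 0.0]
force: [-0.6, 0.0, -0.0]
finger_gap: 0.551
gripper_force: 0.0
```

```bash
python3 - <<'E'
from h import *
im,cam,s=snap("wrist");show(s)
for c in("red","blue","yellow"): slide(im,cam,c)
plan((.4289,-.3116,.0125,58.4))
E
```

```text
t 37.4 tcp [ 0.4278 -0.3116  0.1984] yaw 58.43 gap 0.551
red dot [ 0.4853 -0.3461] yaw -31.6 size mm [29.7 82. ] centre [ 0.4702 -0.3374] handle(dot-66) [ 0.4291 -0.3115] handle(centre-38) [ 0.4378 -0.3175]
blue dot [ 0.4985 -0.4126] yaw -35.8 size mm [28.8 81.3] centre [ 0.4843 -0.4024] handle(dot-66) [ 0.445  -0.3739] handle(centre-38) [ 0.4535 -0.3801]
yellow dot [ 0.524  -0.4675] yaw -28.9 size mm [28.6 80.2] centre [ 0.5088 -0.4592] handle(dot-66) [ 0.4662 -0.4356] handle(centre-38) [ 0.4756 -0.4409]
move [0.0006, 0.001, 0.1858] [0.0, 0.0, 0.0]
```

step_arm(commands=[0,0.001,0.04,0,0,0,0,0.001,0.08,0,0,0,0,0.001,0.115,0,0,0,0,0.001,0.145,0,0,0,0,0.001,0.165,0,0,0,0,0.001,0.178,0,0,0,0,0.001,0.186,0,0,0,0,0.001,0.186,0,0,0,0,0.001,0.186,0,0,0,0,0.001,0.186,0,0,0])

```text
t: 38.4
tcp_pos: [0.4292, -0.3127, 0.0133]
tool_rot: [0.873, 0.488, 0.0, 0.001]
force: [-0.0, 0.8, 1.0]
finger_gap: 0.548
gripper_force: 0.0
```

step_arm(commands=[0,0,0,0,0,0,0,0,0,0,0,0,0,0,0,0,0,0,0,0,0,0,0,0,0,0,0,0,0,0,0,0,0,0,0,0,0,0,0,0,0,0,0,0,-0.03,0,0,0,0,0,-0.08,0,0,0,0,0,-0.12,0,0,0], jaw=0)

```text
t: 39.4
tcp_pos: [0.4283, -0.3118, 0.1335]
tool_rot: [0.873, 0.488, -0.0, -0.0]
force: [0.5, -0.6, -0.5]
finger_gap: 0.127
gripper_force: 77.9
```

step_arm(commands=[0,0,-0.04,0,0,0,0,0,-0.04,0,0,0,0,0,-0.04,0,0,0,0,0,-0.04,0,0,0,0,0,-0.04,0,0,0,0,0,-0.04,0,0,0,0,0,-0.04,0,0,0,0,0,-0.04,0,0,0,0,0,-0.04,0,0,0,0,0,-0.04,0,0,0])

```text
t: 40.4
tcp_pos: [0.4286, -0.3121, 0.1722]
tool_rot: [0.873, 0.488, -0.0, -0.0]
force: [-0.9, 0.8, -1.0]
finger_gap: 0.131
gripper_force: 78.2
```

```bash
python3 - <<'E'
from h import *
im,cam,s=held("red",.014)
H=home(.057,.065);print(H)
plan((.45,-.07,.17,78),(H[0],H[1],.17,97.8))
E
```

```text
t 40.4 tcp [ 0.4286 -0.3121  0.1722] yaw 58.43 gap 0.131
red 2130 [280. 291.] tool xy of dot [-18.5  -1. ]
red 1016 [400. 263.] tool xy of dot [-0.5 66.2]
red 1044 [454. 327.] tool xy of dot [-44.  104.4]
[0.49735597 0.22275819]
move [0.2175, -0.1085, 0.0023] [0.0, 0.0, -19.6]
move [0.4917, -0.2214, 0.0023] [0.0, 0.0, -39.4]
```

step_arm(commands=[0.041,-0.0185,0,0,0,-4,0.082,-0.037,0,0,0,-8,0.123,-0.0555,0,0,0,-12,0.164,-0.074,0,0,0,-16,0.205,-0.0925,0,0,0,-20,0.246,-0.111,0,0,0,-24,0.287,-0.129,0,0,0,-28,0.328,-0.148,0,0,0,-32,0.369,-0.166,0,0,0,-36,0.41,-0.185,0,0,0,-39.4])

```text
t: 41.45
tcp_pos: [0.4859, 0.136, 0.1726]
tool_rot: [0.656, 0.755, 0.0, 0.0]
force: [1.2, -0.5, -0.8]
finger_gap: 0.13
gripper_force: 78.0
```

```bash
python3 - <<'E'
from h import *
show(manip.sense());H=home(.057,.065);plan((H[0],H[1],.17,97.8),(H[0],H[1],.085,97.8))
E
```

```text
t 41.5 tcp [0.4859 0.136  0.1726] yaw 97.98 gap 0.13
move [0.0843, 0.0234, 0.0026] [0.1, 0.0, 0.2]
move [0.0844, 0.0233, 0.0876] [0.1, 0.0, 0.2]
```

step_arm(commands=[0.03,0.008,0,0,0,0,0.06,0.016,0,0,0,0,0.087,0.0235,0.01,0,0,0,0.087,0.0235,0.035,0,0,0,0.087,0.0235,0.06,0,0,0,0.087,0.0235,0.08,0,0,0,0.087,0.0235,0.088,0,0,0,0.087,0.0235,0.088,0,0,0,0.087,0.0235,0.088,0,0,0,0.087,0.0235,0.088,0,0,0])

```text
t: 42.45
tcp_pos: [0.498, 0.2236, 0.0854]
tool_rot: [0.657, 0.754, 0.001, 0.001]
force: [0.6, 0.1, -0.0]
finger_gap: 0.125
gripper_force: 78.0
```

```bash
python3 - <<'E'
from h import *
im,cam,s=held("red",.014);marks(im,cam)
H=home(.057,.062);G=home(.057)
plan((H[0],H[1],.029,97.8),(G[0],G[1],.029,97.8))
E
```

```text
t 42.5 tcp [0.498  0.2236 0.0854] yaw 97.82 gap 0.125
red 336 [437. 225.] tool xy of dot [22.9 83.4]
red 2186 [280. 291.] tool xy of dot [-17.9  -1. ]
red 997 [400. 263.] tool xy of dot [ 0.3 66.2]
mark red 362 err mm [1.  5.3]
mark red 1028 err mm [-21.7 -24.8]
mark yellow 166 err mm [ 1.  -9.9]
mark green 388 err mm [ 1.2 -0.4]
move [-0.0008, 0.0022, 0.0565] [0.1, -0.0, 0.0]
move [-0.0008, 0.0642, 0.0566] [0.1, -0.0, 0.0]
```

step_arm(commands=[-0.0008,0.002,0.015,0,0,0,-0.0008,0.002,0.03,0,0,0,-0.0008,0.002,0.042,0,0,0,-0.0008,0.002,0.051,0,0,0,-0.0008,0.002,0.056,0,0,0,-0.0008,0.002,0.0565,0,0,0,-0.0008,0.002,0.0565,0,0,0,-0.0008,0.002,0.0565,0,0,0,-0.0008,0.006,0.0565,0,0,0,-0.0008,0.01,0.0565,0,0,0])

```text
t: 43.5
tcp_pos: [0.5076, 0.2242, 0.0282]
tool_rot: [0.657, 0.754, 0.0, 0.0]
force: [0.6, -0.5, -0.1]
finger_gap: 0.134
gripper_force: 78.0
```

step_arm(commands=[0,0.004,0,0,0,0,0,0.008,0,0,0,0,0,0.013,0,0,0,0,0,0.018,0,0,0,0,0,0.023,0,0,0,0,0,0.028,0,0,0,0,0,0.033,0,0,0,0,0,0.038,0,0,0,0,0,0.043,0,0,0,0,0,0.045,0,0,0,0])

```text
t: 44.5
tcp_pos: [0.5525, 0.2303, 0.0278]
tool_rot: [0.657, 0.754, 0.0, 0.0]
force: [0.7, 0.2, -1.3]
finger_gap: 0.13
gripper_force: 78.0
```

```bash
python3 - <<'E'
from h import *
s=manip.sense();show(s);print(s["force"],s["ft_torque"])
G=home(.057);plan((G[0],G[1],.029,97.8))
E
```

```text
t 44.5 tcp [0.5525 0.2303 0.0278] yaw 97.83 gap 0.13
[ 0.70578447  0.16963991 -1.31917136] [0.00657076 0.01782686 0.00599792]
move [-0.0, 0.0094, -0.0011] [0.0, -0.0, 0.0]
```

step_arm(commands=[0,0.003,0,0,0,0,0,0.006,0,0,0,0,0,0.008,0,0,0,0,0,0.009,0,0,0,0,0,0.01,0,0,0,0,0,0.011,0,0,0,0,0,0.012,0,0,0,0,0,0.0125,0,0,0,0,0,0.0125,0,0,0,0,0,0.0125,0,0,0,0])

```text
t: 45.5
tcp_pos: [0.562, 0.2316, 0.0275]
tool_rot: [0.657, 0.754, -0.002, -0.001]
force: [-5.5, -1.5, 0.9]
finger_gap: 0.136
gripper_force: 78.2
```

```bash
python3 - <<'E'
from h import *
s=manip.sense();show(s);print(s["force"],s["ft_torque"])
G=home(.057);plan((G[0],G[1],.029,97.8))
E
```

```text
t 45.5 tcp [0.562  0.2316 0.0275] yaw 97.84 gap 0.136
[-5.49918754 -1.52862728  0.86349079] [-0.12202375  0.73947721 -0.00789838]
move [-0.0, -0.0003, -0.0015] [-0.2, 0.0, 0.0]
```

step_arm(commands=[0,0,0,0,0,0,0,0,0,0,0,0,0,0,0,0,0,0,0,0,0,0,0,0,0,0,-0.01,0,0,0,0,0,-0.03,0,0,0,0,0,-0.06,0,0,0,0,0,-0.1,0,0,0,0,0,-0.15,0,0,0,0,0,-0.17,0,0,0], jaw=30)

```text
t: 46.5
tcp_pos: [0.5667, 0.2326, 0.2037]
tool_rot: [0.657, 0.754, 0.004, 0.003]
force: [0.6, -0.4, 0.4]
finger_gap: 0.3
gripper_force: 0.0
```

```bash
python3 - <<'E'
from h import *
im,cam,s=snap("wrist");show(s);marks(im,cam)
for c in("red","green"):
  for a,ce,m in blobs(cmask(im,c,110,50),100): print(c,a,onz(cam,ce,.042)[0].round(4))
print(home(.057),home(-.019))
im,cam,_=snap("top")
for c in HS:
    print(c,[(a,onz(cam,ce,.006)[0].round(3).tolist()) for a,ce,m in blobs(cmask(im,c),15) if 340<ce[0]<460 and 225<ce[1]<310])
plan((.50,-.05,.2,78),(.445,-.374,.20,54))
E
```

```text
t 46.5 tcp [0.5667 0.2326 0.2037] yaw 97.84 gap 0.3
mark red 288 err mm [ 0.5 -0.6]
mark yellow 260 err mm [ 0.6 -0.2]
mark green 129 err mm [0.8 3.9]
red 307 [0.5609 0.2318 0.042 ]
red 277 [0.6048 0.2399 0.042 ]
green 286 [0.5717 0.1548 0.042 ]
green 114 [0.6142 0.1719 0.042 ]
[0.56175458 0.2315797 ] [0.57206896 0.15628287]
red []
yellow [(45, [0.524, -0.467, 0.006]), (62, [0.465, -0.447, 0.006])]
green []
blue [(42, [0.498, -0.413, 0.006]), (36, [0.443, -0.384, 0.006])]
move [-0.2708, -0.1048, 0.0017] [0.6, -0.1, 19.8]
move [-0.5843, -0.2034, 0.0004] [0.6, -0.3, 43.8]
```

step_arm(commands=[-0.045,-0.016,0,0,0,4,-0.09,-0.032,0,0,0,8,-0.135,-0.048,0,0,0,12,-0.18,-0.063,0,0,0,16,-0.225,-0.079,0,0,0,20,-0.27,-0.095,0,0,0,24,-0.315,-0.11,0,0,0,28,-0.36,-0.126,0,0,0,32,-0.405,-0.142,0,0,0,36,-0.45,-0.157,0,0,0,40], jaw=55)

```text
t: 47.6
tcp_pos: [0.4683, -0.2365, 0.1968]
tool_rot: [0.876, 0.482, -0.0, -0.001]
force: [0.9, 0.9, -0.4]
finger_gap: 0.557
gripper_force: 0.0
```

```bash
python3 -c "
from h import *
show(manip.sense());plan((.445,-.374,.20,54))"
```

```text
t 47.6 tcp [ 0.4683 -0.2365  0.1968] yaw 57.65 gap 0.557
move [-0.1286, 0.0539, -0.0034] [-0.1, -0.0, 3.6]
```

step_arm(commands=[-0.03,0.013,0,0,0,1,-0.065,0.027,0,0,0,2,-0.1,0.042,0,0,0,3.6,-0.12,0.05,0,0,0,3.6,-0.128,0.054,0,0,0,3.6,-0.128,0.054,0,0,0,3.6,-0.128,0.054,0,0,0,3.6,-0.128,0.054,0,0,0,3.6,-0.128,0.054,0,0,0,3.6,-0.128,0.054,0,0,0,3.6])

```text
t: 48.6
tcp_pos: [0.4477, -0.3714, 0.198]
tool_rot: [0.89, 0.456, 0.0, -0.0]
force: [0.4, -0.3, -0.6]
finger_gap: 0.549
gripper_force: 0.0
```

```bash
python3 - <<'E'
from h import *
im,cam,s=snap("wrist");show(s)
for c in("blue","yellow"): slide(im,cam,c)
plan((.4450,-.3739,.0125,54))
E
```

```text
t 48.6 tcp [ 0.4477 -0.3714  0.198 ] yaw 54.31 gap 0.549
blue dot [ 0.4985 -0.4124] yaw -36.0 size mm [28.7 82.3] centre [ 0.4842 -0.4021] handle(dot-66) [ 0.4452 -0.3736] handle(centre-38) [ 0.4535 -0.3798]
yellow dot [ 0.5237 -0.4672] yaw -28.8 size mm [29.1 80.7] centre [ 0.5087 -0.4592] handle(dot-66) [ 0.4659 -0.4354] handle(centre-38) [ 0.4754 -0.4408]
move [-0.0033, -0.0008, 0.1855] [0.0, -0.0, 0.3]
```

step_arm(commands=[-0.003,-0.0008,0.04,0,0,0.3,-0.003,-0.0008,0.08,0,0,0.3,-0.003,-0.0008,0.115,0,0,0.3,-0.003,-0.0008,0.145,0,0,0.3,-0.003,-0.0008,0.165,0,0,0.3,-0.003,-0.0008,0.178,0,0,0.3,-0.003,-0.0008,0.1855,0,0,0.3,-0.003,-0.0008,0.1855,0,0,0.3,-0.003,-0.0008,0.1855,0,0,0.3,-0.003,-0.0008,0.1855,0,0,0.3])

```text
t: 49.65
tcp_pos: [0.4456, -0.375, 0.0135]
tool_rot: [0.891, 0.453, 0.0, 0.001]
force: [-0.2, 0.3, 0.2]
finger_gap: 0.551
gripper_force: 0.0
```

step_arm(commands=[0,0,0,0,0,0,0,0,0,0,0,0,0,0,0,0,0,0,0,0,0,0,0,0,0,0,0,0,0,0,0,0,0,0,0,0,0,0,0,0,0,0,0,0,-0.03,0,0,0,0,0,-0.08,0,0,0,0,0,-0.12,0,0,0], jaw=0)

```text
t: 50.65
tcp_pos: [0.4447, -0.3741, 0.1333]
tool_rot: [0.891, 0.453, -0.0, -0.001]
force: [0.1, -0.3, -0.9]
finger_gap: 0.132
gripper_force: 77.9
```

step_arm(commands=[0,0,-0.04,0,0,0,0,0,-0.04,0,0,0,0,0,-0.04,0,0,0,0,0,-0.04,0,0,0,0,0,-0.04,0,0,0,0,0,-0.04,0,0,0,0,0,-0.04,0,0,0,0,0,-0.04,0,0,0,0,0,-0.04,0,0,0,0,0,-0.04,0,0,0])

```text
t: 51.65
tcp_pos: [0.445, -0.3744, 0.1723]
tool_rot: [0.891, 0.453, -0.0, -0.0]
force: [-0.5, -0.2, -0.4]
finger_gap: 0.131
gripper_force: 78.1
```

```bash
python3 - <<'E'
from h import *
im,cam,s=held("blue",.014)
H=home(-.057,.065);print(H)
plan((H[0],H[1],.17,97.8))
E
```

```text
t 51.6 tcp [ 0.445  -0.3744  0.1723] yaw 53.93 gap 0.131
blue 2075 [280. 291.] tool xy of dot [-18.6  -1. ]
blue 999 [400. 263.] tool xy of dot [-0.5 66.2]
[0.51282754 0.10981294]
move [0.4313, -0.2302, 0.0023] [0.0, 0.0, -43.9]
```

step_arm(commands=[0.04,-0.021,0,0,0,-4.5,0.08,-0.043,0,0,0,-9,0.12,-0.064,0,0,0,-13.5,0.16,-0.085,0,0,0,-18,0.2,-0.107,0,0,0,-22.5,0.24,-0.128,0,0,0,-27,0.28,-0.149,0,0,0,-31.5,0.32,-0.171,0,0,0,-36,0.36,-0.192,0,0,0,-40,0.4,-0.213,0,0,0,-43.9])

```text
t: 52.7
tcp_pos: [0.5085, 0.0762, 0.1727]
tool_rot: [0.656, 0.755, 0.0, 0.0]
force: [0.8, -0.8, -1.2]
finger_gap: 0.124
gripper_force: 77.9
```

```bash
python3 - <<'E'
from h import *
show(manip.sense());H=home(-.057,.065);plan((H[0],H[1],.17,97.8),(H[0],H[1],.085,97.8))
E
```

```text
t 52.7 tcp [0.5085 0.0762 0.1727] yaw 97.99 gap 0.124
move [0.0327, 0.0089, 0.0027] [0.1, 0.0, 0.2]
move [0.0327, 0.0088, 0.0877] [0.1, 0.0, 0.2]
```

step_arm(commands=[0.02,0.005,0,0,0,0,0.036,0.009,0,0,0,0,0.036,0.009,0.01,0,0,0,0.036,0.009,0.035,0,0,0,0.036,0.009,0.06,0,0,0,0.036,0.009,0.08,0,0,0,0.036,0.009,0.088,0,0,0,0.036,0.009,0.088,0,0,0,0.036,0.009,0.088,0,0,0,0.036,0.009,0.088,0,0,0])

```text
t: 53.7
tcp_pos: [0.5131, 0.111, 0.0853]
tool_rot: [0.657, 0.754, 0.001, 0.001]
force: [0.2, -0.2, -0.5]
finger_gap: 0.129
gripper_force: 78.0
```

```bash
python3 - <<'E'
from h import *
im,cam,s=held("blue",.014);marks(im,cam)
H=home(-.057,.062);G=home(-.057)
plan((H[0],H[1],.029,97.8),(G[0],G[1],.029,97.8))
E
```

```text
t 53.7 tcp [0.5131 0.111  0.0853] yaw 97.82 gap 0.129
blue 318 [438. 225.] tool xy of dot [23.  83.9]
blue 2199 [280. 291.] tool xy of dot [-18.3  -1. ]
blue 990 [399. 263.] tool xy of dot [ 0.4 66.1]
mark red 1063 err mm [1.  0.3]
mark yellow 858 err mm [1. 0.]
mark green 668 err mm [ 1.  -0.3]
mark blue 336 err mm [1.1 5.4]
mark blue 1024 err mm [-22.2 -24.3]
move [-0.0012, 0.0024, 0.0563] [0.1, 0.0, 0.0]
move [-0.0013, 0.0644, 0.0564] [0.1, 0.0, 0.0]
```

step_arm(commands=[-0.0012,0.002,0.015,0,0,0,-0.0012,0.002,0.03,0,0,0,-0.0012,0.002,0.042,0,0,0,-0.0012,0.002,0.051,0,0,0,-0.0012,0.002,0.056,0,0,0,-0.0012,0.002,0.0565,0,0,0,-0.0012,0.002,0.0565,0,0,0,-0.0012,0.002,0.0565,0,0,0,-0.0012,0.006,0.0565,0,0,0,-0.0012,0.01,0.0565,0,0,0])

```text
t: 54.75
tcp_pos: [0.523, 0.1115, 0.0282]
tool_rot: [0.657, 0.754, 0.0, 0.0]
force: [0.7, 0.1, -1.0]
finger_gap: 0.131
gripper_force: 78.0
```

step_arm(commands=[0,0.004,0,0,0,0,0,0.008,0,0,0,0,0,0.013,0,0,0,0,0,0.018,0,0,0,0,0,0.023,0,0,0,0,0,0.028,0,0,0,0,0,0.033,0,0,0,0,0,0.038,0,0,0,0,0,0.043,0,0,0,0,0,0.045,0,0,0,0])

```text
t: 55.75
tcp_pos: [0.5678, 0.1176, 0.0279]
tool_rot: [0.657, 0.754, 0.0, 0.0]
force: [-0.2, -0.8, -0.8]
finger_gap: 0.131
gripper_force: 78.0
```

```bash
python3 - <<'E'
from h import *
s=manip.sense();show(s);print(s["force"],s["ft_torque"])
G=home(-.057);plan((G[0],G[1],.029,97.8))
E
```

```text
t 55.8 tcp [0.5678 0.1176 0.0279] yaw 97.83 gap 0.131
[-0.20078265 -0.76044512 -0.75885369] [-0.22058138  0.1122821  -0.02377676]
move [-0.0003, 0.0094, -0.0011] [0.1, 0.0, 0.0]
```

step_arm(commands=[0,0.003,0,0,0,0,0,0.006,0,0,0,0,0,0.008,0,0,0,0,0,0.009,0,0,0,0,0,0.01,0,0,0,0,0,0.011,0,0,0,0,0,0.012,0,0,0,0,0,0.0125,0,0,0,0,0,0.0125,0,0,0,0,0,0.0125,0,0,0,0])

```text
t: 56.75
tcp_pos: [0.5777, 0.1191, 0.0277]
tool_rot: [0.657, 0.754, -0.001, -0.001]
force: [-3.4, -1.8, 1.1]
finger_gap: 0.132
gripper_force: 78.5
```

```bash
python3 - <<'E'
from h import *
s=manip.sense();show(s);print(s["force"],s["ft_torque"])
G=home(-.057);plan((G[0],G[1],.029,97.8))
im,cam,_=snap("wrist");marks(im,cam)
E
```

```text
t 56.8 tcp [0.5777 0.1191 0.0277] yaw 97.85 gap 0.132
[-3.41592319 -1.80340018  1.11081162] [-0.51891343  0.5587001  -0.08362944]
move [-0.0004, -0.0005, -0.0013] [-0.2, -0.0, 0.0]
mark red 1961 err mm [ 0.7 -1.2]
mark yellow 1673 err mm [0.8 0.4]
mark green 1208 err mm [0.8 0. ]
mark blue 1019 err mm [ 0.9 -0.4]
```

step_arm(commands=[0,0,0,0,0,0,0,0,0,0,0,0,0,0,0,0,0,0,0,0,0,0,0,0,0,0,-0.01,0,0,0,0,0,-0.03,0,0,0,0,0,-0.06,0,0,0,0,0,-0.1,0,0,0,0,0,-0.15,0,0,0,0,0,-0.17,0,0,0], jaw=30)

```text
t: 57.8
tcp_pos: [0.5819, 0.1195, 0.2035]
tool_rot: [0.657, 0.754, 0.003, 0.003]
force: [0.7, -0.2, -0.2]
finger_gap: 0.296
gripper_force: 0.0
```

```bash
python3 - <<'E'
from h import *
im,cam,s=snap("wrist");show(s);marks(im,cam)
for c in("red","green","blue"):
  for a,ce,m in blobs(cmask(im,c,110,50),100): print(c,a,onz(cam,ce,.042)[0].round(4))
print(home(.057),home(-.019),home(-.057))
im,cam,_=snap("top")
for c in HS:
    print(c,[(a,onz(cam,ce,.006)[0].round(3).tolist()) for a,ce,m in blobs(cmask(im,c),15) if 340<ce[0]<460 and 225<ce[1]<310])
plan((.466,-.4355,.20,61))
E
```

```text
t 57.8 tcp [0.5819 0.1195 0.2035] yaw 97.84 gap 0.296
mark red 396 err mm [ 0.6 -0.1]
mark yellow 353 err mm [ 0.8 -0.3]
mark green 268 err mm [ 0.7 -0.2]
mark blue 273 err mm [0.9 0.2]
red 361 [0.5608 0.2344 0.042 ]
red 378 [0.6054 0.2365 0.042 ]
green 284 [0.5714 0.1567 0.042 ]
green 249 [0.6155 0.1638 0.042 ]
blue 282 [0.5767 0.1187 0.042 ]
blue 253 [0.6204 0.1273 0.042 ]
[0.56175458 0.2315797 ] [0.57206896 0.15628287] [0.57722615 0.11863445]
red []
yellow [(45, [0.524, -0.467, 0.006]), (61, [0.465, -0.448, 0.006])]
green []
blue []
move [-0.534, -0.1907, 0.0015] [0.6, -0.1, 36.8]
```

step_arm(commands=[-0.044,-0.016,0,0,0,4,-0.088,-0.031,0,0,0,8,-0.132,-0.047,0,0,0,12,-0.176,-0.063,0,0,0,16,-0.22,-0.079,0,0,0,20,-0.264,-0.094,0,0,0,24,-0.308,-0.11,0,0,0,28,-0.352,-0.126,0,0,0,32,-0.396,-0.141,0,0,0,36,-0.44,-0.157,0,0,0,36.8], jaw=55)

```text
t: 58.9
tcp_pos: [0.4825, -0.3392, 0.1967]
tool_rot: [0.862, 0.507, -0.0, -0.001]
force: [0.1, -0.5, -0.5]
finger_gap: 0.549
gripper_force: 0.0
```

```bash
python3 -c "
from h import *
show(manip.sense());plan((.466,-.4355,.20,61))"
```

```text
t 58.9 tcp [ 0.4825 -0.3392  0.1967] yaw 60.93 gap 0.549
move [-0.0922, 0.0324, -0.0034] [-0.1, -0.1, -0.1]
```

step_arm(commands=[-0.03,0.011,0,0,0,0,-0.06,0.021,0,0,0,0,-0.08,0.028,0,0,0,0,-0.091,0.032,0,0,0,0,-0.091,0.032,0,0,0,0,-0.091,0.032,0,0,0,0,-0.091,0.032,0,0,0,0,-0.091,0.032,0,0,0,0,-0.091,0.032,0,0,0,0,-0.091,0.032,0,0,0,0])

```text
t: 59.9
tcp_pos: [0.468, -0.4326, 0.198]
tool_rot: [0.861, 0.508, 0.0, 0.0]
force: [-0.5, -1.0, -0.5]
finger_gap: 0.551
gripper_force: 0.0
```

```bash
python3 - <<'E'
from h import *
im,cam,s=snap("wrist");show(s)
slide(im,cam,"yellow")
plan((.466,-.4354,.0125,61.1))
E
```

```text
t 59.9 tcp [ 0.468  -0.4326  0.198 ] yaw 61.08 gap 0.551
yellow dot [ 0.4771 -0.4705] yaw -20.4 size mm [28.7 83.4] centre [ 0.4599 -0.464 ] handle(dot-66) [ 0.4152 -0.4475] handle(centre-38) [ 0.4242 -0.4508]
move [-0.0032, -0.0004, 0.1855] [0.0, 0.0, -0.0]
```

The knock has come: yellow shifted about 5 cm and turned. I'll move over its new place and look again.

```bash
python3 -c "
from h import *
plan((.4150,-.4474,.198,69.6))"
```

```text
move [-0.0384, -0.0392, -0.0] [0.0, 0.0, -8.5]
```

step_arm(commands=[-0.015,-0.015,0,0,0,-3,-0.03,-0.03,0,0,0,-6,-0.0384,-0.0392,0,0,0,-8.5,-0.0384,-0.0392,0,0,0,-8.5,-0.0384,-0.0392,0,0,0,-8.5,-0.0384,-0.0392,0,0,0,-8.5,-0.0384,-0.0392,0,0,0,-8.5,-0.0384,-0.0392,0,0,0,-8.5,-0.0384,-0.0392,0,0,0,-8.5,-0.0384,-0.0392,0,0,0,-8.5])

```text
t: 60.95
tcp_pos: [0.415, -0.4476, 0.1978]
tool_rot: [0.821, 0.57, 0.0, -0.0]
force: [-0.2, -0.0, -0.5]
finger_gap: 0.552
gripper_force: 0.0
```

```bash
python3 - <<'E'
from h import *
im,cam,s=snap("wrist");show(s)
slide(im,cam,"yellow")
plan((.415,-.4474,.0125,69.6))
E
```

```text
t 61.0 tcp [ 0.415  -0.4476  0.1978] yaw 69.55 gap 0.552
yellow dot [ 0.477  -0.4705] yaw -20.6 size mm [28.6 82.3] centre [ 0.4606 -0.4645] handle(dot-66) [ 0.4153 -0.4472] handle(centre-38) [ 0.425  -0.4511]
move [0.0003, -0.0, 0.1853] [0.0, -0.0, -0.1]
```

step_arm(commands=[0.0003,0,0.04,0,0,0.1,0.0003,0,0.08,0,0,0.1,0.0003,0,0.115,0,0,0.1,0.0003,0,0.145,0,0,0.1,0.0003,0,0.165,0,0,0.1,0.0003,0,0.178,0,0,0.1,0.0003,0,0.1855,0,0,0.1,0.0003,0,0.1855,0,0,0.1,0.0003,0,0.1855,0,0,0.1,0.0003,0,0.1855,0,0,0.1])

```text
t: 62.0
tcp_pos: [0.4154, -0.4483, 0.0135]
tool_rot: [0.822, 0.57, -0.0, 0.001]
force: [-0.5, 0.1, -0.3]
finger_gap: 0.546
gripper_force: 0.0
```

step_arm(commands=[0,0,0,0,0,0,0,0,0,0,0,0,0,0,0,0,0,0,0,0,0,0,0,0,0,0,0,0,0,0,0,0,0,0,0,0,0,0,0,0,0,0,0,0,-0.03,0,0,0,0,0,-0.08,0,0,0,0,0,-0.12,0,0,0], jaw=0)

```text
t: 63.0
tcp_pos: [0.4147, -0.4472, 0.1332]
tool_rot: [0.822, 0.569, 0.0, -0.001]
force: [0.4, -0.8, -0.6]
finger_gap: 0.132
gripper_force: 77.9
```

step_arm(commands=[0,0,-0.04,0,0,0,0,0,-0.04,0,0,0,0,0,-0.04,0,0,0,0,0,-0.04,0,0,0,0,0,-0.04,0,0,0,0,0,-0.04,0,0,0,0,0,-0.04,0,0,0,0,0,-0.04,0,0,0,0,0,-0.04,0,0,0,0,0,-0.04,0,0,0])

```text
t: 64.0
tcp_pos: [0.4149, -0.4475, 0.1723]
tool_rot: [0.822, 0.57, 0.0, -0.0]
force: [-0.3, 0.7, -1.3]
finger_gap: 0.131
gripper_force: 78.1
```

```bash
python3 - <<'E'
from h import *
im,cam,s=held("yellow",.014)
H=home(.019,.065);print(H)
plan((.46,-.10,.17,82),(H[0],H[1],.17,97.8))
E
```

```text
t 64.0 tcp [ 0.4149 -0.4475  0.1723] yaw 69.43 gap 0.131
yellow 2165 [280. 292.] tool xy of dot [-18.9  -1.1]
yellow 1019 [400. 264.] tool xy of dot [-0.7 66.1]
[0.50251316 0.18510977]
move [0.3412, -0.0799, 0.0023] [0.0, 0.0, -12.6]
move [0.623, -0.1402, 0.0023] [0.0, 0.0, -28.4]
```

step_arm(commands=[0.045,-0.0101,0,0,0,-2.8,0.09,-0.0202,0,0,0,-5.6,0.135,-0.0304,0,0,0,-8.4,0.18,-0.0405,0,0,0,-11.2,0.225,-0.0506,0,0,0,-14,0.27,-0.0607,0,0,0,-16.8,0.315,-0.0709,0,0,0,-19.6,0.36,-0.081,0,0,0,-22.4,0.405,-0.0911,0,0,0,-25.2,0.45,-0.1013,0,0,0,-28.4])

```text
t: 65.05
tcp_pos: [0.4785, 0.0112, 0.1727]
tool_rot: [0.656, 0.754, 0.0, 0.001]
force: [0.6, -0.6, -1.3]
finger_gap: 0.131
gripper_force: 77.9
```

```bash
python3 - <<'E'
from h import *
show(manip.sense());H=home(.019,.065);plan((H[0],H[1],.17,97.8),(H[0],H[1],.085,97.8))
E
```

```text
t 65.0 tcp [0.4785 0.0112 0.1727] yaw 97.94 gap 0.131
move [0.1689, 0.0478, 0.0027] [0.1, 0.0, 0.1]
move [0.169, 0.0477, 0.0877] [0.1, 0.0, 0.1]
```

step_arm(commands=[0.04,0.011,0,0,0,0,0.08,0.022,0,0,0,0,0.12,0.034,0,0,0,0,0.155,0.044,0,0,0,0,0.171,0.048,0.01,0,0,0,0.171,0.048,0.04,0,0,0,0.171,0.048,0.07,0,0,0,0.171,0.048,0.088,0,0,0,0.171,0.048,0.088,0,0,0,0.171,0.048,0.088,0,0,0])

```text
t: 66.05
tcp_pos: [0.5027, 0.1854, 0.0845]
tool_rot: [0.657, 0.754, 0.0, 0.0]
force: [-0.1, -0.1, -0.8]
finger_gap: 0.131
gripper_force: 78.0
```

```bash
python3 - <<'E'
from h import *
im,cam,s=held("yellow",.014);marks(im,cam)
H=home(.019,.062);G=home(.019)
plan((H[0],H[1],.029,97.8),(G[0],G[1],.029,97.8))
E
```

```text
t 66.0 tcp [0.5027 0.1854 0.0845] yaw 97.83 gap 0.131
yellow 362 [439. 226.] tool xy of dot [22.8 84.4]
yellow 2225 [280. 292.] tool xy of dot [-18.4  -0.9]
yellow 1020 [399. 263.] tool xy of dot [-0.1 66.1]
mark red 735 err mm [ 0.9 -0.2]
mark yellow 380 err mm [1.2 4.7]
mark green 136 err mm [  0.9 -10.1]
mark blue 430 err mm [ 1.3 -0.5]
move [-0.0003, 0.0021, 0.0562] [0.1, -0.0, 0.0]
move [-0.0003, 0.0641, 0.0563] [0.1, -0.0, 0.0]
```

step_arm(commands=[-0.0003,0.002,0.015,0,0,0,-0.0003,0.002,0.03,0,0,0,-0.0003,0.002,0.042,0,0,0,-0.0003,0.002,0.051,0,0,0,-0.0003,0.002,0.055,0,0,0,-0.0003,0.002,0.056,0,0,0,-0.0003,0.002,0.056,0,0,0,-0.0003,0.002,0.056,0,0,0,-0.0003,0.006,0.056,0,0,0,-0.0003,0.01,0.056,0,0,0])

```text
t: 67.1
tcp_pos: [0.5129, 0.1865, 0.0287]
tool_rot: [0.657, 0.754, 0.0, 0.0]
force: [-0.1, -0.2, -1.2]
finger_gap: 0.134
gripper_force: 78.0
```

step_arm(commands=[0,0.004,0,0,0,0,0,0.008,0,0,0,0,0,0.013,0,0,0,0,0,0.018,0,0,0,0,0,0.023,0,0,0,0,0,0.028,0,0,0,0,0,0.033,0,0,0,0,0,0.038,0,0,0,0,0,0.043,0,0,0,0,0,0.045,0,0,0,0])

```text
t: 68.1
tcp_pos: [0.5577, 0.1927, 0.0284]
tool_rot: [0.657, 0.754, 0.0, 0.0]
force: [0.1, 0.7, -0.9]
finger_gap: 0.132
gripper_force: 78.0
```

```bash
python3 - <<'E'
from h import *
s=manip.sense();show(s);print(s["force"],s["ft_torque"])
G=home(.019);plan((G[0],G[1],.029,97.8))
E
```

```text
t 68.1 tcp [0.5577 0.1927 0.0284] yaw 97.83 gap 0.132
[ 0.10176134  0.74834964 -0.92360606] [0.017612   0.02637705 0.02027922]
move [-0.0, 0.0093, -0.0006] [0.0, -0.0, 0.0]
```

step_arm(commands=[0,0.003,0,0,0,0,0,0.006,0,0,0,0,0,0.008,0,0,0,0,0,0.009,0,0,0,0,0,0.01,0,0,0,0,0,0.011,0,0,0,0,0,0.012,0,0,0,0,0,0.013,0,0,0,0,0,0.013,0,0,0,0,0,0.013,0,0,0,0])

```text
t: 69.1
tcp_pos: [0.5672, 0.1941, 0.0279]
tool_rot: [0.657, 0.754, -0.002, -0.002]
force: [-4.8, -0.9, 1.3]
finger_gap: 0.132
gripper_force: 78.5
```

```bash
python3 - <<'E'
from h import *
s=manip.sense();show(s);print(s["force"],s["ft_torque"])
G=home(.019);plan((G[0],G[1],.029,97.8))
E
```

```text
t 69.1 tcp [0.5672 0.1941 0.0279] yaw 97.85 gap 0.132
[-4.76722635 -0.85630836  1.27209914] [-0.11532986  0.75039937  0.02896696]
move [-0.0001, -0.0004, -0.0011] [-0.3, 0.0, 0.0]
```

Firm stop at the same depth as the others. I'll release, retreat and check everything.

step_arm(commands=[0,0,0,0,0,0,0,0,0,0,0,0,0,0,0,0,0,0,0,0,0,0,0,0,0,0,-0.01,0,0,0,0,0,-0.03,0,0,0,0,0,-0.06,0,0,0,0,0,-0.1,0,0,0,0,0,-0.15,0,0,0,0,0,-0.19,0,0,0], jaw=30)

```text
t: 70.1
tcp_pos: [0.5703, 0.1945, 0.2218]
tool_rot: [0.657, 0.754, 0.001, 0.001]
force: [1.9, -0.8, 0.6]
finger_gap: 0.304
gripper_force: 0.0
```

step_arm(commands=[0,0,-0.02,0,0,0,0,0,-0.04,0,0,0,0,0,-0.04,0,0,0,0,0,-0.04,0,0,0,0,0,-0.04,0,0,0,0,0,-0.04,0,0,0,0,0,-0.04,0,0,0,0,0,-0.04,0,0,0,0,0,-0.04,0,0,0,0,0,-0.04,0,0,0])

```text
t: 71.1
tcp_pos: [0.5698, 0.1943, 0.2581]
tool_rot: [0.657, 0.754, -0.0, -0.0]
force: [0.4, 0.3, -0.2]
finger_gap: 0.299
gripper_force: 0.0
```

```bash
python3 - <<'E'
from h import *
im,cam,s=snap("wrist");show(s);marks(im,cam);cv2.imwrite("pics/final.png",cv2.resize(im,None,fx=1.4,fy=1.4,interpolation=2))
for c in HS:
  for a,ce,m in blobs(cmask(im,c,110,50),80): print(c,a,ce.round(0),onz(cam,ce,.042)[0].round(4))
for y in(.057,.019,-.019,-.057): print(home(y).round(4))
E
```

```text
t 71.1 tcp [0.5698 0.1943 0.2581] yaw 97.83 gap 0.299
mark red 247 err mm [ 0.7 -0.2]
mark yellow 211 err mm [0.6 0. ]
mark green 167 err mm [ 0.7 -0.6]
mark blue 169 err mm [ 0.7 -0.5]
red 119 [545.  95.] [0.8473 0.3299 0.042 ]
red 213 [278. 148.] [0.5609 0.2319 0.042 ]
red 234 [316. 147.] [0.6052 0.239  0.042 ]
yellow 213 [278. 180.] [0.5662 0.194  0.042 ]
yellow 203 [315. 177.] [0.6101 0.2027 0.042 ]
green 194 [278. 211.] [0.5719 0.1545 0.042 ]
green 147 [314. 206.] [0.6152 0.1661 0.042 ]
blue 416 [523.  38.] [0.8017 0.3798 0.042 ]
blue 199 [278. 238.] [0.5767 0.1179 0.042 ]
blue 160 [313. 234.] [0.6205 0.1296 0.042 ]
[0.5618 0.2316]
[0.5669 0.1939]
[0.5721 0.1563]
[0.5772 0.1186]
```

View pics/final.png

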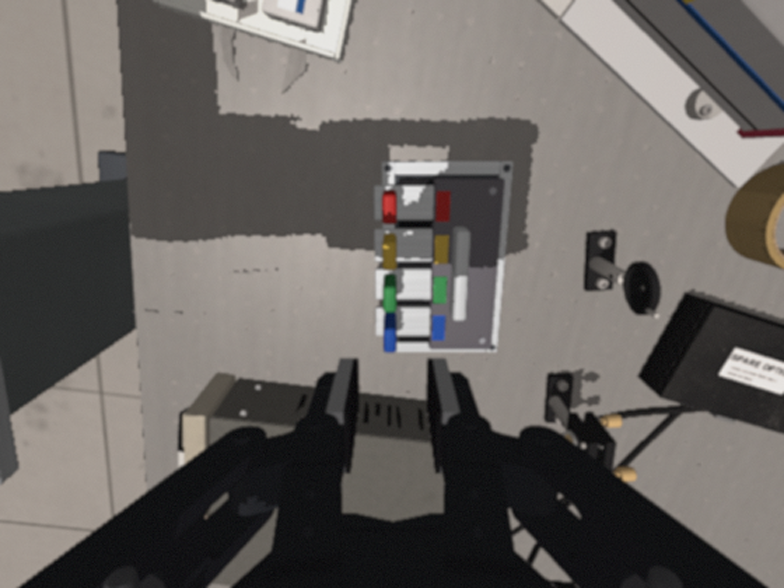

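All four slides are home in their own bays: the handles line up at about u=390 (v 205–335) in the enlarged view. The cassette is square in the pocket, the boxes are in the tray and the bystanders are standing. Handing in.

```bash
python3 -c "
from station import manip
print(manip.sign_off())"
```

```text
the job is handed in; nothing more can be done
None
```

The job is handed in after about 71 s of robot time: both lens boxes lie flat side by side in the tray, the cassette is square in the pocket with its front to the robot, all four slides are home in their own colour's bays, and the bystanders were left alone; no score came back.

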